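# Photograph microphone housings under the copy bridge

## Robot

A 6-joint arm with a two-finger parallel gripper is mounted at the origin on a cart in front of the work surface, level with it; the furniture and walls round the work are solid. World frame = base frame: x ahead of the robot, y to its left, z up, the work surface at z = 0. Lengths are in m, angles in rad, forces in N, time in s.
With the tool pointing down it reaches from about 0.35 to 0.85 m from the base axis. Payload 8.1 kg.
Tool frame: the origin (TCP) lies midway between the tips of the shut fingers; the grasp point (between the pads) lies 19 mm behind it (tcp_to_grasp is the z of the grasp point in the tool frame, in m); z points along the fingers, y is the direction in which the jaws open and shut (so a half turn about z gives the same grasp; the last joint's range is limited). The gripper opens to 85 mm and grips with 20 to 120 N. Pads are 22 mm wide; open, the fingers measure 114 mm over their backs; the gripper's body (76 mm by 85 mm) begins 54 mm behind the grasp point. The pads swing forward as they close: fully open they stand 13 mm farther back than shut.
Start: joints at [-1.246, 0.13, 1.488, -0, 1.523, -0.085], TCP at [0.239, -0.55, 0.231] pointing down, gripper open.
Joint ranges: [-2.96, 2.96], [-0.89, 2.26], [0.02, 2.5], [-1.34, 4.48], [0, 2.73], [-2.66, 2.66]. Speed limits (rad/s): [2.39, 2.39, 2.79, 3.14, 3.14, 3.14].

## Interface

Orientations are given as a rotation vector (axis times angle).
In Python, from bench import * gives the robot as it stands.
- The arm moves only by the shell command python3 -m inch 'ROWS' [FORCE]. ROWS is JSON, one flat list of numbers, 7 for each row, row after row: the closure in counts, from 0 (fully open) to 255 (shut), then the shift along the tool's x, y, z in m, then the turn, a rotation vector about the tool's x, y, z in rad. In form: [hand, dx, dy, dz, wx, wy, wz, hand, dx, dy, dz, wx, wy, wz, ...]. A call has exactly 8 rows; each row is the pose to reach, as a shift and turn from the pose commanded when the call began, along the tool's axes at that moment; what a row does not reach only later rows make up. A row lasts 1/12 s, in which the tool goes at most 41.7 mm and 7.16 degrees, less where a joint would pass 70% of its speed; a pose out of reach is approached as far as the arm can. A call with a gripper value outside its range is refused whole. The fingers move at their own pace and stop on an object; FORCE is the grip in N (left out, the last holds). Time passes only in rows, so rows that repeat a pose let the fingers close, or fill a call up. It gives the time, the measured TCP pose, the force and the opening at its end, in the units of the state.
- get_obs(): the state, without advancing time (a new reading comes with each control period).
- camera(name): name is "scene" or "top" or "wrist"; returns the picture (400x640x3 uint8, red, green, blue); there is no depth.
- camera_params(name): a dict with "camera_matrix" (3x3 intrinsics, pixels), "R" (3x3) and "t" (3): a world point X has camera coordinates R X + t; the wrist camera has in their place "T_tool_cam" (4x4, takes a point from camera to tool coordinates, whose origin is the TCP and whose axes are the flange's). Camera axes: x right, y down, z forward; pixel columns grow to the right and rows downward; lengths in m; the calibration is good to about 2 mm. The wrist camera is an equidistant fisheye: a pixel r from the principal point sees the ray r / f radians off the axis. A picture is of the moment at which its call begins: read the wrist's pose just before it. camera_params takes no time and is no camera call.
- sign_off(): hands the job in, once; it reports no verdict.
Trained networks look in the newest picture that a camera, given by its name, has taken for a name from the list of things; names that differ only in an ending like _2 or _b are one class to them, and where a whole thing is asked for, a point or a joint stands for the part that bears it (a point fixed in the world has none). Each returns a list of dicts, best first, with "p" (0 to 1); they miss things now and then, are a little off and sometimes report something else, mostly with a low value. They report only what shows in the picture. A call takes as long as a camera call. They do not tell look-alikes from the thing itself.
- look_for(camera, thing): "location" ([x, y, z] in m, in world coordinates, good to about 4 mm: the middle of the surface that is visible of it).
- trace(camera, thing): "mask" (400x640 bool, what is visible of it).
- mark_of(camera, thing): "location" ([x, y, z] in m, in world coordinates, good to about 4 mm: a listed point, or the origin of a listed thing).
The state is a dict: "clock": time; "joints": joint angles; "qd": joint speeds; "joint_efforts": joint torques, N m; "position": TCP position; "orientation": TCP orientation; "ft_force": force on the tool from outside, world axes, zero at the start; "wrist_torque": the same for the moment, N m; "gripper_width": opening from 0.0 (shut) to 1.0 (fully open).
Only numpy, scipy, OpenCV 4.12 (cv2) and the standard library are available. Lean on these libraries where they do the work, as an engineer would, in place of code of your own. Each camera call takes 0.05 s, during which the arm holds its last target. There are 200 camera calls.

## Task

Photograph the microphone housings standing at the left for the repair record: stand them all upright on the grey sled, then slide the sled along the bench by its blue fin, in between the rails and under the camera bridge until it meets the end stop, without tipping a housing. With the sled there, press the red two-stage key only to its first click and hold it there for a full second so that the camera focuses, then press it all the way down to take the picture and let go. Draw the sled back out until it is wholly clear of the bridge, stand the housings on the green mat and let go of everything; leave the yellow tape roll and the red bottle where they are.

Things in the scene. Friction and masses are not known exactly. Their poses are not given: they have to be found in the camera images.
- bell_1_mid (a point): matt black turned microphone housing shaped like a squat bottle, upright, 91 tall, round body 55 in diameter from its foot up to 69 above the foot, narrow neck about 22 above that, 0.14 kg; this point is on its axis, half-way up (45.5 above its foot), z along its axis. May be absent (mm)
- bell_2_mid (a point): matt black turned microphone housing shaped like a squat bottle, upright, 91 tall, round body 55 in diameter from its foot up to 69 above the foot, narrow neck about 22 above that, 0.14 kg; this point is on its axis, half-way up (45.5 above its foot), z along its axis. May be absent (mm)
- bell_3_mid (a point): matt black turned microphone housing shaped like a squat bottle, upright, 91 tall, round body 55 in diameter from its foot up to 69 above the foot, narrow neck about 22 above that, 0.14 kg; this point is on its axis, half-way up (45.5 above its foot), z along its axis. May be absent (mm)
- bell_4_mid (a point): matt black turned microphone housing shaped like a squat bottle, upright, 91 tall, round body 55 in diameter from its foot up to 69 above the foot, narrow neck about 22 above that, 0.14 kg; this point is on its axis, half-way up (45.5 above its foot), z along its axis. May be absent (mm)
- sled: loose grey sled, 86 wide (x) by 200 long (y), floor 6 thick, rim 4 thick and 12 high, 0.45 kg, flat on the bench, on which it slides; origin at the centre of its underside; its +y end carries a neck with the upright blue fin. Three ring marks on its floor show the places (mm)
- sled_fin (a point): middle of the blue grip fin of the sled, 50 above the bench: an upright plate 12 thick (along the sled's x), 40 long (along the sled's y) whose top is 70 above the bench; 170 from the sled's centre along its +y; axes as the sled's (mm)
- sled_place0 (a point): centre of ring mark 0 (62 in diameter) on the sled's floor, on the floor's top face (6 above the bench), -62 from the sled's centre along its y; each takes one housing (mm)
- sled_place1 (a point): centre of ring mark 1 (62 in diameter) on the sled's floor, on the floor's top face (6 above the bench), 0 from the sled's centre along its y; each takes one housing (mm)
- sled_place2 (a point): centre of ring mark 2 (62 in diameter) on the sled's floor, on the floor's top face (6 above the bench), 62 from the sled's centre along its y; each takes one housing (mm)
- bridge: fixed grey camera bridge, black camera on top; origin on the bench at the lane's centre, y along the lane to the mouth where the sled enters, x across. Lane 94 wide between rails 14 high, flared to y = 125. Roof 150 wide, y -95 to 95, underside at 122, camera top at 185. End stop's face at y = -101: a sled home has its origin at the bridge's origin and its yaw, fin towards the mouth (mm)
- bridge_mouth (a point): middle of the bridge's mouth edge on the bench, 95 from the bridge's origin along its +y (mm)
- key_face (a point): middle of the top of the red square key, 36 x 36, 54 above the bench at rest, on a loose black box 80 x 100 x 30, 0.9 kg; moves with the key. First stage: 5 of travel, 1 to 3.5 N, the first click is its end. Second stage: 4 more, starts only above 8 N, fully down at 11.2 N. Springs back when released (mm)
- key_half (a joint): first stage of the key, 0 at rest to 0.005 m at the first click
- key_deep (a joint): second stage of the key, 0 at rest and at the first click, to 0.004 m fully down
- done_mat_top (a point): centre of the top face of the fixed green mat, 90 wide (its x) by 230 long (its y), 4 thick (mm)
- yellow_tape_mid (a point): bystander: roll of yellow tape lying flat, 63 in diameter, 19 high; its centre (mm)
- red_bottle_mid (a point): bystander: small red bottle with a spout, 36 in diameter, 78 tall; its centre (mm)
Things that resemble listed ones, but are neither listed nor needed, are in the scene too. Leave any orange or turquoise look-alike of the part that bears bell_4_mid alone.

How it is judged:
By the outcome, as a careful person would: the job done as asked, in the order asked, and still so for the second after the job is handed in, with the robot touching nothing.
Of bell_1, bell_2, bell_3, bell_4 only 2 to 3 are there at a start; the rules pass over those that are not, and their reading is None.
At some moment in a run one of release_box, sled may be knocked a few centimetres aside while the robot is not near it.
It also fails if it takes over 210 s, if anything falls off the work surface, if the arm or the gripper's body presses on something with over 40 N, if the wrist force passes 120 N, or if a joint passes its speed limit or range.

## Working session

There is one attempt and no reset: what is moved stays moved. The work goes in short steps, Python scripts to look and compute and a shell command to move; the robot and the scene stay as the last step left them, time stands still between calls to the robot, and variables do not carry over. Pictures are saved under pics/ and viewed, about 12 in all and at most 16, crops included, and the job is handed in when it is done.

```bash
ls; mkdir -p pics
python3 - <<'E'
from bench import *
import cv2,numpy as np
o=get_obs();print(o)
for n in ["scene","top"]:
    im=camera(n);cv2.imwrite(f"pics/{n}0.png",im[...,::-1])
    for t in ["bell_1_mid","sled","sled_fin","sled_place0","sled_place1","sled_place2","bridge","bridge_mouth","key_face","done_mat_top","yellow_tape_mid","red_bottle_mid"]:
        print(n,t,[(np.round(d["location"],3).tolist(),round(float(d["p"]),2)) for d in mark_of(n,t)][:6])
print(camera_params("wrist"))
E
```

```text
pics
{'clock': 0.0, 'joints': array([-1.24643769e+00,  1.31180931e-01,  1.48927081e+00,  6.81896787e-05,
        1.52296072e+00, -8.53669542e-02]), 'qd': array([ 1.49124690e-03, -5.10063098e-06, -7.55467314e-04, -1.10897975e-03,
       -1.00071750e-03, -1.43099782e-03]), 'joint_efforts': array([-1.25815619e-03, -5.69404078e+01, -5.00547159e+01, -4.12240715e-04,
        1.50826498e-02,  2.62011383e-05]), 'position': array([ 0.23890637, -0.54980644,  0.23023725]), 'orientation': array([-3.07412257e+00, -6.38728739e-01,  2.34413791e-04]), 'ft_force': array([-0.65164381,  0.2535153 , -0.86093176]), 'wrist_torque': array([-0.01988517, -0.0331444 , -0.03857158]), 'gripper_width': 0.9979838757378436}
scene bell_1_mid [([0.425, 0.191, 0.047], 0.57), ([0.667, -0.14, 0.004], 0.17)]
scene sled [([0.671, -0.072, 0.0], 0.78)]
scene sled_fin [([0.676, 0.099, 0.049], 0.63), ([0.408, 0.304, 0.043], 0.6), ([0.424, 0.191, 0.046], 0.57)]
scene sled_place0 [([0.674, -0.072, 0.006], 0.86), ([0.673, -0.01, 0.006], 0.73), ([0.666, -0.137, 0.006], 0.66)]
scene sled_place1 [([0.674, -0.072, 0.006], 0.86), ([
[... 1194 characters left out ...]
 0.21)]
top yellow_tape_mid [([0.618, 0.258, 0.008], 0.8)]
top red_bottle_mid [([0.455, 0.428, 0.039], 0.43), ([0.618, 0.255, 0.01], 0.32), ([0.674, -0.017, 0.005], 0.28)]
{'camera_matrix': array([[309.70691629,   0.        , 324.18832505],
       [  0.        , 309.70691629, 201.10063627],
       [  0.        ,   0.        ,   1.        ]]), 'T_tool_cam': array([[ 1.24609046e-03, -9.49809772e-01, -3.12825583e-01,
         7.99054148e-02],
       [ 9.99998898e-01,  1.43593474e-03, -3.76490180e-04,
        -9.53668383e-04],
       [ 8.06791173e-04, -3.12824769e-01,  9.49810514e-01,
        -1.42201331e-01],
       [ 0.00000000e+00,  0.00000000e+00,  0.00000000e+00,
         1.00000000e+00]])}
```

View pics/scene0.png

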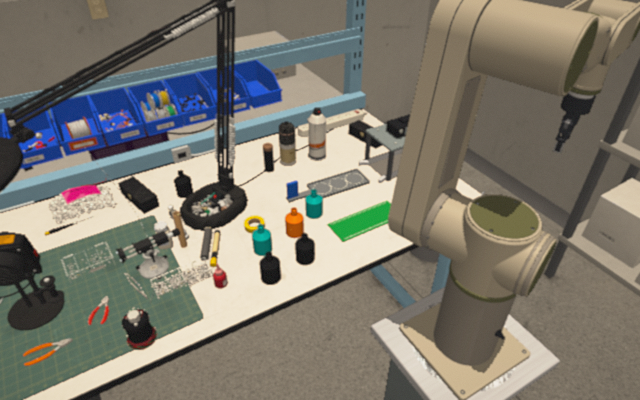

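View pics/top0.png

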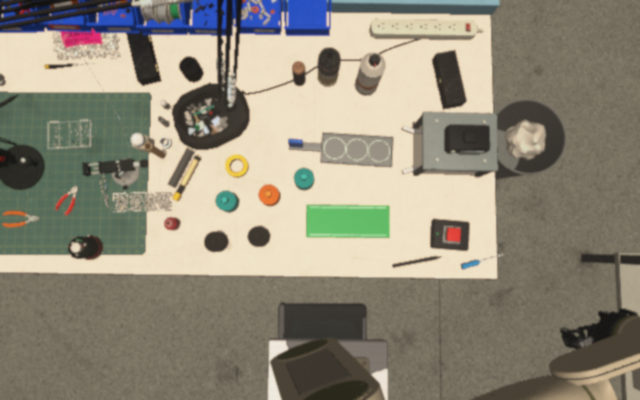

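The scene picture shows two black housings (270,268 and 305,248), with orange and turquoise look-alikes beside them. The sled is at (330,183), and the mat, bridge and key box are visible in the top view. A dark bottle at (183,184) in scene / (191,68) in top needs a closer look.

```bash
cat > h.py <<'E'
from bench import *
import cv2,numpy as np
from scipy.spatial.transform import Rotation as Rn
def onz(n,px,z):
    c=camera_params(n);K,R,t=c["camera_matrix"],c["R"],c["t"]
    C=-R.T@t; d=R.T@np.linalg.solve(K,[px[0],px[1],1.]); return C+d*(z-C[2])/d[2]
def pix(n,X):
    c=camera_params(n);v=c["camera_matrix"]@(c["R"]@np.array(X)+c["t"]);return v[:2]/v[2]
def goal(p,yaw_x,o=None):
    """rows' shift and turn to TCP p, tool down, tool x axis at angle yaw_x (from world x)"""
    o=o or get_obs();R0=Rn.from_rotvec(o["orientation"])
    x=np.array([np.cos(yaw_x),np.sin(yaw_x),0]);z=np.array([0,0,-1.]);R1=Rn.from_matrix(np.c_[x,np.cross(z,x),z])
    return np.round(R0.inv().apply(np.array(p)-o["position"]),4).tolist(),np.round((R0.inv()*R1).as_rotvec(),4).tolist()
E
python3 - <<'E'
from h import *
s=camera("scene");t=camera("top")
a=cv2.resize(s[160:300,160:340],None,fx=2.2,fy=2.2,interpolation=2);b=cv2.resize(t[40:260,150:330],None,fx=2,fy=2,interpolation=2)
H=max(a.shape[0],b.shape[0]);z=lambda m:np.vstack([m,np.zeros((H-m.shape[0],m.shape[1],3),np.uint8)])
cv2.imwrite("pics/crop1.png",np.hstack([z(a),z(b)])[...,::-1])
for n in("scene","top"):
  for th in("bell_1_mid","release_box","key_face","bridge","done_mat_top","sled"):
    try: ds=trace(n,th)
    except Exception as e: print(n,th,e);continue
    for d in ds[:8]:
        m=d["mask"].astype(np.uint8);im=s if n=="scene" else t
        ys,xs=np.nonzero(m);print(n,th,round(float(d["p"]),2),"bb",xs.min(),ys.min(),xs.max(),ys.max(),"c",xs.mean().round(1),ys.mean().round(1),"rgb",im[m>0].mean(0).round(),"rect",cv2.minAreaRect(np.c_[xs,ys].astype(np.float32)))
print(onz("top",(191,68),.06),onz("top",(217,241),.08),onz("top",(259,236),.08),onz("top",(452,234),.054))
E
```

```text
scene bell_1_mid 0.63 bb 295 233 315 264 c 305.1 249.6 rgb [52. 48. 44.] rect ((305.0, 248.5), (31.0, 20.0), 90.0)
scene release_box it knows: bell_1_mid, bell_2_mid, bell_3_mid, bell_4_mid, bridge, bridge_mouth, done_mat_top, key_deep, key_face, key_half, red_bottle_mid, sled, sled_fin, sled_place, yellow_tape_mid
scene bridge 0.73 bb 360 115 409 181 c 388.0 142.5 rgb [101.  99.  92.] rect ((383.6806640625, 145.5569305419922), (39.395233154296875, 70.76668548583984), 12.724355697631836)
scene done_mat_top 0.57 bb 329 201 390 241 c 361.0 221.3 rgb [ 55. 168.  76.] rect ((362.2864685058594, 220.94366455078125), (23.09526824951172, 65.11824035644531), 66.61477661132812)
scene sled 0.86 bb 287 168 368 200 c 328.7 184.7 rgb [127. 127. 125.] rect ((326.8423767089844, 185.36367797851562), (22.021133422851562, 83.17515563964844), 78.15792083740234)
top bell_1_mid 0.83 bb 248 226 270 246 c 258.5 236.0 rgb [81. 73. 63.] rect ((259.0, 236.0), (20.0, 22.0), 90.0)
top bell_1_mid 0.49 bb 402 111 497 175 c 456.4 142.3 rgb [121. 118. 107.] rect ((449.5, 143.0), (64.0, 95.0), 90.0)
top release_box i
[... 206 characters left out ...]
6 227 460 241 c 453.2 233.8 rgb [209.  71.  61.] rect ((453.2377624511719, 233.8597412109375), (13.693511009216309, 13.583078384399414), 6.34019136428833)
top bridge 0.57 bb 402 111 498 176 c 456.4 142.5 rgb [122. 119. 108.] rect ((450.0, 143.5), (65.0, 96.0), 90.0)
top done_mat_top 0.55 bb 305 204 390 238 c 347.7 220.6 rgb [117. 193. 116.] rect ((347.5, 221.0), (34.0, 85.0), 90.0)
top sled 0.77 bb 288 132 393 166 c 350.0 148.5 rgb [157. 150. 137.] rect ((340.188720703125, 147.9805450439453), (105.2945556640625, 31.00200843811035), 3.5763344764709473)
[0.87829272 0.38051147 0.06      ] [0.41104929 0.28955879 0.08      ] [0.42536711 0.18189189 0.08      ] [ 0.43825836 -0.32455523  0.054     ]
```

View pics/crop1.png

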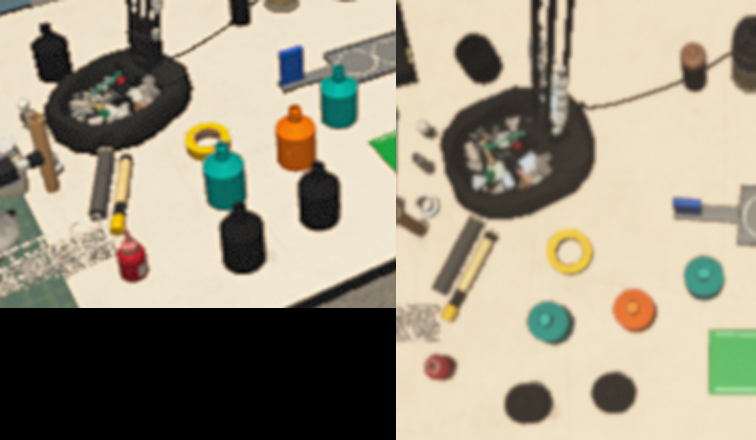

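Run:
```python
from h import *
s=camera("scene");t=camera("top")
a=np.linspace(0,2*np.pi,40)
def sil(n,x,y):
    P=[pix(n,(x+r*np.cos(b),y+r*np.sin(b),z)) for r,z in((.0275,0),(.0275,.069),(.011,.075),(.011,.091)) for b in a]
    P=np.array(P);return P.min(0).round(1),P.max(0).round(1),cv2.minAreaRect(P.astype(np.float32))
for nm,im,(x0,y0,x1,y1) in(("scene",s,(168,165,198,205)),("scene",s,(255,248,285,290)),("scene",s,(290,230,320,270)),("top",t,(176,52,210,85)),("top",t,(203,227,232,255)),("top",t,(245,222,273,250))):
    m=(im[y0:y1,x0:x1].max(2)<85).astype(np.uint8)
    k,l,st,c=cv2.connectedComponentsWithStats(m);i=1+st[1:,4].argmax();ys,xs=np.nonzero(l==i);print(nm,st[i,:2]+[x0,y0],st[i,:2]+[x0,y0]+st[i,2:4]-1,c[i]+[x0,y0],cv2.minAreaRect(np.c_[xs,ys].astype(np.float32))[1:])
for X in((.415,.290),(.428,.185),(.878,.381)):
    for n in("scene","top"):print(X,n,sil(n,*X))
for n in("top",):
    for p in((191,68),):print(onz(n,p,.045),onz("scene",(183,194),0))
```

```text
scene [175 171] [197 204] [185.52714932 189.21945701] ((37.103118896484375, 18.551559448242188), 60.945396423339844)
scene [260 251] [279 283] [269.84178499 268.7464503 ] ((32.43821334838867, 18.507692337036133), 84.2894058227539)
scene [296 234] [313 263] [304.62727273 249.88863636] ((29.0, 17.0), 90.0)
top [180  58] [202  80] [190.8292011   68.95316804] ((24.352798461914062, 16.806861877441406), 59.036251068115234)
top [205 233] [226 250] [215.79192547 241.36335404] ((17.0, 21.0), 90.0)
top [249 227] [268 245] [258.55438596 236.08070175] ((18.782970428466797, 17.88854217529297), 26.56505012512207)
(0.415, 0.29) scene (array([262.1, 247.3]), array([284.3, 281.8]), ((273.142333984375, 264.53729248046875), (34.58220672607422, 21.072736740112305), 86.04969024658203))
(0.415, 0.29) top (array([207.1, 228.9]), array([232.5, 250.2]), ((219.7942352294922, 239.52757263183594), (21.237567901611328, 25.420856475830078), 89.5223617553711))
(0.428, 0.185) scene (array([295.2, 230.5]), array([315.4, 264.1]), ((305.5130615234375, 247.28494262695312), (33.49756622314453, 20.119579315185547), 88.01973724365234))
(0.428, 0.185) top (array([247.7, 224.5]), array([271. , 245.8]), ((259.3800048828125, 235.17626953125), (23.291255950927734, 21.204191207885742), 3.9317665100097656))
(0.878, 0.381) scene (array([175.6, 169.2]), array([196.7, 198.8]), ((185.92092895507812, 183.8865509033203), (29.89122200012207, 17.758705139160156), 77.52859497070312))
(0.878, 0.381) top (array([179.8,  57.1]), array([205.7,  85.2]), ((192.9328155517578, 71.13026428222656), (29.98642349243164, 20.389062881469727), 55.35112762451172))
[0.88394531 0.38441001 0.045     ] [0.8844112  0.39638848 0.        ]
```

Run:
```python
from h import *
print(goal((.45,-.22,.27),np.pi/2))
```

```text
([0.3251, -0.2189, -0.0387], [-0.0, -0.0, -1.161])
```

```bash
python3 -m inch '[0,0.325,-0.219,-0.039,0,0,-1.161,0,0.325,-0.219,-0.039,0,0,-1.161,0,0.325,-0.219,-0.039,0,0,-1.161,0,0.325,-0.219,-0.039,0,0,-1.161,0,0.325,-0.219,-0.039,0,0,-1.161,0,0.325,-0.219,-0.039,0,0,-1.161,0,0.325,-0.219,-0.039,0,0,-1.161,0,0.325,-0.219,-0.039,0,0,-1.161]' 40
python3 - <<'E'
from h import *
print(goal((.45,-.22,.27),np.pi/2)); print(get_obs()["joints"])
E
```

```text
clock: 2.67
position: [0.4182, -0.2689, 0.2648]
orientation: [2.386, 2.042, 0.0]
ft_force: [1.5, -0.7, 0.7]
gripper_width: 0.999
([0.0532, 0.0239, -0.0052], [0.0006, 0.0004, -0.1551])
[-6.74620394e-01 -1.63442082e-01  1.71813489e+00  1.04867794e-06
  1.58612794e+00 -5.19563546e-01]
```

```bash
python3 -m inch '[0,0.25,0.06,-0.01,0,0,-0.155,0,0.25,0.06,-0.01,0,0,-0.155,0,0.25,0.06,-0.01,0,0,-0.155,0,0.25,0.06,-0.01,0,0,-0.155,0,0.25,0.06,-0.01,0,0,-0.155,0,0.25,0.06,-0.01,0,0,-0.155,0,0.25,0.06,-0.01,0,0,-0.155,0,0.25,0.06,-0.01,0,0,-0.155]'; python3 -m inch '[0,0.23,0,-0.03,0,0,0,0,0.23,0,-0.03,0,0,0,0,0.23,0,-0.03,0,0,0,0,0.23,0,-0.03,0,0,0,0,0.23,0,-0.03,0,0,0,0,0.23,0,-0.03,0,0,0,0,0.23,0,-0.03,0,0,0,0,0.23,0,-0.03,0,0,0]'
cat >> h.py <<'E'
def wproj(X,o,c=None):
    c=c or camera_params("wrist");T=c["T_tool_cam"];K=c["camera_matrix"]
    R=Rn.from_rotvec(o["orientation"]).as_matrix();Xt=R.T@(np.array(X)-o["position"]);v=T[:3,:3].T@(Xt-T[:3,3])
    v/=np.linalg.norm(v);th=np.arccos(v[2]);q=v[:2]/max(np.hypot(*v[:2]),1e-9);return K[0,0]*th*q+K[:2,2]
def wonz(px,z,o,c=None):
    c=c or camera_params("wrist");T=c["T_tool_cam"];K=c["camera_matrix"]
    d=(np.array(px)-K[:2,2]);r=np.hypot(*d);th=r/K[0,0];v=np.r_[d/max(r,1e-9)*np.sin(th),np.cos(th)]
    R=Rn.from_rotvec(o["orientation"]).as_matrix();w=R@T[:3,:3]@v;C=o["position"]+R@T[:3,3];return C+w*(z-C[2])/w[2]
E
python3 - <<'E'
from h import *
o=get_obs();im=camera("wrist");cv2.imwrite("pics/w1.png",im[...,::-1]);print(o["position"],o["orientation"])
for d in mark_of("wrist","bell_1_mid")+look_for("wrist","bell_1_mid"):print(d)
for X in((.413,.29,.0455),(.428,.185,.0455),(.88,.385,.0455)):print(wproj(X,o))
E
```

```text
clock: 3.33
position: [0.5175, -0.0308, 0.2744]
orientation: [-2.223, -2.22, -0.001]
ft_force: [-0.4, 0.1, -0.4]
gripper_width: 1.001
clock: 4.0
position: [0.5183, 0.1964, 0.3043]
orientation: [2.226, 2.216, -0.001]
ft_force: [-0.5, -0.2, -0.0]
gripper_width: 0.999
[0.51826227 0.19638781 0.30432526] [ 2.22620117e+00  2.21601015e+00 -5.53732048e-04]
{'location': [0.4279, 0.1914, 0.044], 'p': 0.86}
{'location': [0.4346, 0.1957, 0.0627], 'p': 0.85}
[243.47057751  95.63011197]
[257.83303343 173.47730632]
[557.1969122   53.91418873]
```

View pics/w1.png

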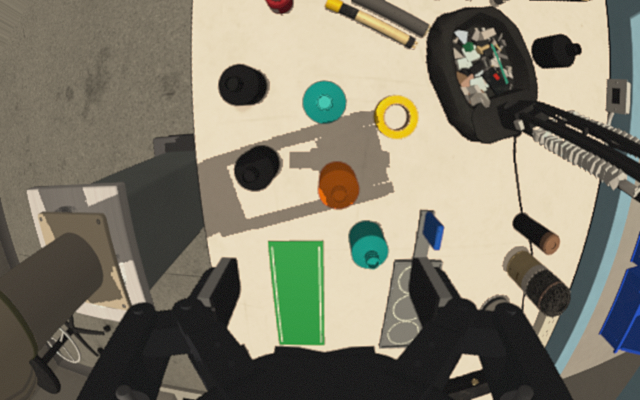

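Run:
```python
from h import *
im=cv2.imread("pics/w1.png")
a=im[20:85,515:600];b=im[55:120,200:285];c=im[140:205,215:300]
cv2.imwrite("pics/c2.png",np.clip(np.hstack([cv2.resize(q,None,fx=3,fy=3,interpolation=2) for q in(a,b,c)]).astype(float)*2.5,0,255).astype(np.uint8))
from scipy.optimize import least_squares
o={"position":np.array([0.51826227,0.19638781,0.30432526]),"orientation":np.array([2.22620117,2.21601015,-5.53732048e-04])}
cp=camera_params("wrist");a_=np.linspace(0,2*np.pi,60)
def mod(x,y):
    m=np.zeros((400,640),np.uint8)
    for (r1,z1),(r2,z2) in(((.0275,0),(.0275,.069)),((.0275,.069),(.011,.073)),((.011,.073),(.011,.091))):
        P=np.array([wproj((x+r*np.cos(b),y+r*np.sin(b),z),o,cp) for r,z in((r1,z1),(r2,z2)) for b in a_]);cv2.fillConvexPoly(m,cv2.convexHull(P.astype(np.float32)).round().astype(int),1)
    return m
for (x0,y0,x1,y1),g in(((525,25,590,75),(.885,.39)),((210,55,275,115),(.413,.29)),((228,138,285,198),(.428,.185))):
    S=np.zeros((400,640),np.uint8);S[y0:y1,x0:x1]=im[y0:y1,x0:x1].max(2)<70
    k,l,st,_=cv2.connectedComponentsWithStats(S);S=l==1+st[1:,4].argmax()
    best=(0,)
    for step in(.008,.003,.001):
        ctr=best[1:3] if len(best)>1 else g
        for i in range(-4,5):
            for j in range(-4,5):
                m=mod(ctr[0]+i*step,ctr[1]+j*step)>0;iou=(m&S).sum()/(m|S).sum()
                if iou>best[0]:best=(iou,ctr[0]+i*step,ctr[1]+j*step)
    print(best,S.sum())
```

```text
(np.float64(0.7730986800754243), 0.888, 0.393) 1230
(np.float64(0.8108395324123273), 0.415, 0.304) 1526
(np.float64(0.807027027027027), 0.43, 0.193) 1494
```

View pics/c2.png

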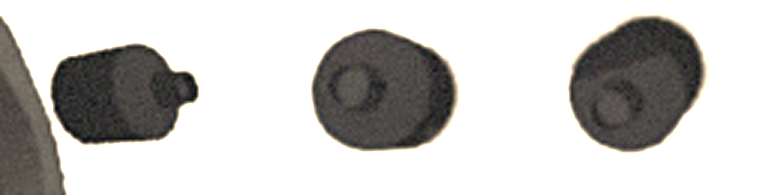

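```bash
cat > fit.py <<'E'
from h import *
from scipy.optimize import minimize
W=cv2.imread("pics/w1.png")[...,::-1];Sc=cv2.imread("pics/scene0.png")[...,::-1];Tp=cv2.imread("pics/top0.png")[...,::-1]
o={"position":np.array([0.51826227,0.19638781,0.30432526]),"orientation":np.array([2.22620117,2.21601015,-5.53732048e-04])}
cp=camera_params("wrist");a_=np.linspace(0,2*np.pi,24)
def render(n,q,k=4):
    x,y,R,H,hn,rn=q;m=np.zeros((400*k,640*k),np.uint8)
    f=(lambda X:wproj(X,o,cp)) if n=="w" else (lambda X:pix(n,X))
    for (r1,z1),(r2,z2) in(((R,0),(R,H)),((R,H),(rn,H+.004)),((rn,H),(rn,H+hn))):
        P=np.array([f((x+r*np.cos(b),y+r*np.sin(b),z)) for r,z in((r1,z1),(r2,z2)) for b in a_]);cv2.fillConvexPoly(m,cv2.convexHull(((P+.5)*k).astype(np.float32)).round().astype(int),255)
    return cv2.GaussianBlur(cv2.resize(m,(640,400),interpolation=cv2.INTER_AREA),(3,3),.7)/255.
def alpha(im,box):
    x0,y0,x1,y1=box;p=im[y0:y1,x0:x1].astype(float).mean(2);bg=np.percentile(p,85);fg=np.percentile(p,12);return np.clip((bg-p)/(bg-fg),0,1)
J={"far":((.888,.393),{"w":(W,(528,28,588,75)),"scene":(Sc,(170,166,196,199)),"top":(Tp,(174,52,207,86))}),
"b1":((.43,.191),{"w":(W,(228,138,282,198)),"scene":(Sc,(290,228,320,268)),"top":(Tp,(243,220,275,251))}),
"b2":((.415,.300),{"w":(W,(210,55,275,115)),"scene":(Sc,(255,246,285,289)),"top":(Tp,(200,225,233,256))})}
for k,(g,vs) in J.items():
    A={n:alpha(*v) for n,v in vs.items()}
    def cost(q):
        q=np.array(q)*.01;s=0
        for n,(im,b) in vs.items():
            if n!="w":continue
            s+=np.sum((render(n,q)[b[1]:b[3],b[0]:b[2]]-A[n])**2)
        return s
    q0=[g[0]*100,g[1]*100,2.75,6.9,2.2,1.1]
    r=minimize(cost,q0,method="Nelder-Mead",options=dict(initial_simplex=[q0]+[[v+(d if i==j else 0) for j,v in enumerate(q0)] for i,d in enumerate((1,1,.3,.6,.4,.3))],maxfev=350))
    print(k,np.round(r.x*10,1),round(cost(q0),1),round(r.fun,1))
E
time python3 fit.py
```

```text
far [884.9 391.8  26.5  56.   31.8   8.9] 277.2 85.4
b1 [426.7 194.1  26.7  66.6  24.1  13.1] 310.7 119.6
b2 [412.5 303.8  25.7  71.5  25.3  10.9] 232.3 7.3
real	0m7.828s
user	0m10.396s
sys	0m1.386s
```

```bash
python3 -m inch '[0,0.144,0.14,0,0,0,0.95,0,0.144,0.14,0,0,0,0.95,0,0.144,0.14,0,0,0,0.95,0,0.144,0.14,0,0,0,0.95,0,0.144,0.14,0,0,0,0.95,0,0.144,0.14,0,0,0,0.95,0,0.144,0.14,0,0,0,0.95,0,0.144,0.14,0,0,0,0.95]'
python3 - <<'E'
from h import *
o=get_obs();im=camera("wrist");cv2.imwrite("pics/w2.png",im[...,::-1]);print(o["position"],o["orientation"],o["joints"])
for th in("bell_1_mid","sled_fin"):
  for d in mark_of("wrist",th):print(th,d)
p=wproj((.886,.392,.045),o);print(p)
for X in((.413,.30,.0455),(.43,.193,.0455)):print(wproj(X,o))
x,y=np.clip(p.astype(int),70,[570,330]);cv2.imwrite("pics/w2c.png",np.clip(cv2.resize(im[y-60:y+60,x-70:x+70],None,fx=4,fy=4,interpolation=2)[...,::-1].astype(float)*1.6,0,255))
E
```

```text
clock: 4.82
position: [0.6601, 0.3379, 0.3018]
orientation: [2.998, 0.937, -0.005]
ft_force: [0.2, 0.7, -0.2]
gripper_width: 0.995
[0.66009841 0.33788866 0.30182987] [ 2.9978424   0.9371504  -0.00509989] [ 4.04175509e-01  5.24811275e-01  8.82841032e-01 -3.52765348e-04
  1.73723976e+00  1.36894691e+00]
bell_1_mid {'location': [0.4267, 0.1885, 0.0413], 'p': 0.9}
sled_fin {'location': [0.6775, 0.0989, 0.0502], 'p': 0.7}
[390.96050744   2.77687183]
[256.99278436 302.43057354]
[317.61605934 325.83135973][ WARN:0@2.880] global loadsave.cpp:1063 imwrite_ Unsupported depth image for selected encoder is fallbacked to CV_8U.
```

View pics/w2c.png

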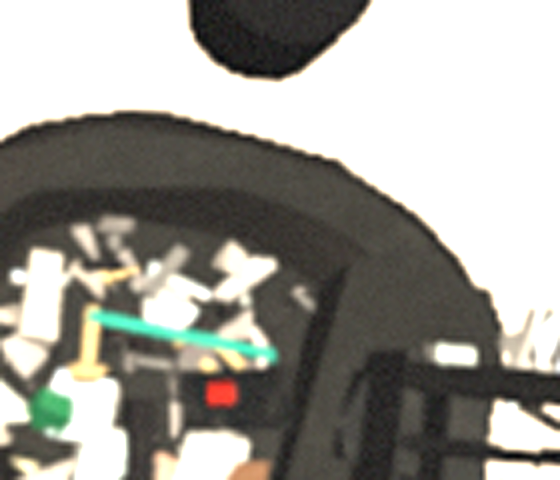

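```bash
python3 -m inch '[0,0,0,-0.02,0,0.55,0,0,0,0,-0.02,0,0.55,0,0,0,0,-0.02,0,0.55,0,0,0,0,-0.02,0,0.55,0,0,0,0,-0.02,0,0.55,0,0,0,0,-0.02,0,0.55,0,0,0,0,-0.02,0,0.55,0,0,0,0,-0.02,0,0.55,0]'
python3 - <<'E'
from h import *
o=get_obs();im=camera("wrist");cv2.imwrite("pics/w3.png",im[...,::-1]);print(o["position"],o["orientation"],o["joints"])
for d in mark_of("wrist","bell_1_mid")+look_for("wrist","bell_1_mid"):print(d)
p=wproj((.886,.392,.045),o);print(p)
x,y=np.clip(p.astype(int),[70,60],[570,330]);cv2.imwrite("pics/w3c.png",np.clip(cv2.resize(im[y-60:y+60,x-70:x+70],None,fx=4,fy=4,interpolation=2)[...,::-1].astype(float)*2,0,255).astype(np.uint8))
E
```

```text
clock: 5.63
position: [0.6599, 0.3392, 0.3265]
orientation: [-2.74, -0.871, -0.775]
ft_force: [1.1, 0.2, -0.3]
gripper_width: 1.0
[0.65993229 0.33923994 0.32645021] [-2.74037495 -0.87126138 -0.77510344] [ 0.33478488 -0.00927196  1.55892227  0.16493457  1.06425161  1.24877767]
[379.32933915 130.89044131]
```

View pics/w3c.png

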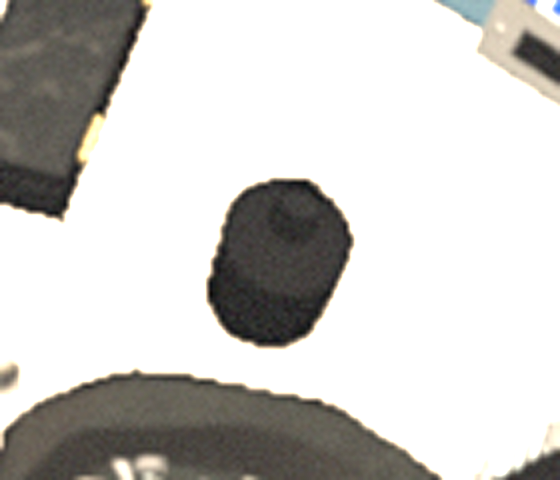

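Run:
```python
s=open("fit.py").read().split("J={")[0]
exec(s)
W=cv2.imread("pics/w3.png")[...,::-1]
o={"position":np.array([0.65993229,0.33923994,0.32645021]),"orientation":np.array([-2.74037495,-0.87126138,-0.77510344])}
b=(350,105,407,163);A=alpha(W,b)
for free in(0,1):
    def cost(q):
        q=np.array(q)*.01
        if not free:q=np.r_[q[:2],.0275,.069,.022,.011]
        return np.sum((render("w",q)[b[1]:b[3],b[0]:b[2]]-A)**2)
    q0=[88.6,39.2,2.75,6.9,2.2,1.1][:6 if free else 2]
    r=minimize(cost,q0,method="Nelder-Mead",options=dict(initial_simplex=[q0]+[[v+(d if i==j else 0) for j,v in enumerate(q0)] for i,d in enumerate((1,1,.3,.6,.4,.3)[:len(q0)])],maxfev=400))
    print(np.round(r.x*10,1),r.fun)
print(A.sum())
# body top circle
L=camera_params("wrist")
P=lambda X:wproj(X,o,cp)
for a in((.886,.392),):print(P((*a,0)),P((*a,.069)),P((*a,.091)))
```

```text
[881.4 390.5] 136.1178434994481
[885.1 391.7  26.4  56.8  28.3   7.7] 4.510497048540032
1195.9504950495048
[375.08219718 142.23902249] [381.86774008 124.06963838] [384.38572746 117.27498124]
```

The far bottle fits a body only about 57 tall with a thinner neck, and it is out of reach, so it is clutter. The task involves two housings.

Run:
```python
s=open("fit.py").read().split("J={")[0]
exec(s)
for b,g in(((210,55,275,115),(41.3,30.2)),((228,138,282,198),(42.8,19.1))):
    A=(W[b[1]:b[3],b[0]:b[2]].max(2)<75)*1.
    f=lambda q:np.sum((render("w",np.r_[np.array(q)*.01,.0275,.069,.022,.011])[b[1]:b[3],b[0]:b[2]]-A)**2)
    r=minimize(f,g,method="Nelder-Mead",options=dict(initial_simplex=[g,[g[0]+1,g[1]],[g[0],g[1]+1]]));print(r.x,r.fun)
print(goal((.414,.302,.20),np.pi/2))
```

```text
[41.05976562 30.21269531] 219.8712802768166
[42.61381226 19.25287781] 214.17264129181086
([-0.256, -0.1112, -0.0096], [0.2638, -0.5076, -0.9301])
```

```bash
python3 -m inch '[0,-0.256,-0.111,-0.01,0.264,-0.508,-0.93,0,-0.256,-0.111,-0.01,0.264,-0.508,-0.93,0,-0.256,-0.111,-0.01,0.264,-0.508,-0.93,0,-0.256,-0.111,-0.01,0.264,-0.508,-0.93,0,-0.256,-0.111,-0.01,0.264,-0.508,-0.93,0,-0.256,-0.111,-0.01,0.264,-0.508,-0.93,0,-0.256,-0.111,-0.01,0.264,-0.508,-0.93,0,-0.256,-0.111,-0.01,0.264,-0.508,-0.93]'
python3 - <<'E'
from h import *
print(goal((.412,.302,.20),np.pi/2))
E
```

```text
clock: 6.45
position: [0.4071, 0.2998, 0.1952]
orientation: [-2.287, -2.128, -0.052]
ft_force: [-0.2, -1.8, -0.2]
gripper_width: 0.998
([0.0027, 0.0047, -0.0046], [0.0115, -0.0356, -0.0723])
```

```bash
python3 -m inch '[0,0.003,0.005,-0.005,0.0115,-0.0356,-0.0723,0,0.003,0.005,-0.005,0.0115,-0.0356,-0.0723,0,0.003,0.005,-0.005,0.0115,-0.0356,-0.0723,0,0.003,0.005,-0.005,0.0115,-0.0356,-0.0723,0,0.003,0.005,-0.005,0.0115,-0.0356,-0.0723,0,0.003,0.005,-0.005,0.0115,-0.0356,-0.0723,0,0.003,0.005,-0.005,0.0115,-0.0356,-0.0723,0,0.003,0.005,-0.005,0.0115,-0.0356,-0.0723]'
python3 - <<'E'
from h import *
o=get_obs();im=camera("wrist");cv2.imwrite("pics/w4.png",im[...,::-1]);print(o["position"],o["orientation"],goal((.412,.302,.20),np.pi/2))
for d in mark_of("wrist","bell_1_mid")+look_for("wrist","bell_1_mid"):print(d)
print(wproj((.412,.302,.091),o),wproj((.412,.302,.069),o))
E
```

```text
clock: 7.12
position: [0.4176, 0.3035, 0.2043]
orientation: [2.229, 2.212, 0.018]
ft_force: [-0.3, 0.5, 0.6]
gripper_width: 0.999
[0.41761615 0.30347151 0.2043379 ] [2.22887288 2.21151451 0.0183665 ] ([-0.0016, -0.0056, 0.0043], [0.0095, -0.007, -0.0077])
{'location': [0.4261, 0.1878, 0.0442], 'p': 0.67}
{'location': [0.6809, -0.0105, 0.0066], 'p': 0.64}
{'location': [0.4247, 0.2034, 0.0591], 'p': 0.66}
[317.37384755 200.45755072] [317.65442097 193.3249718 ]
```

View pics/w4.png

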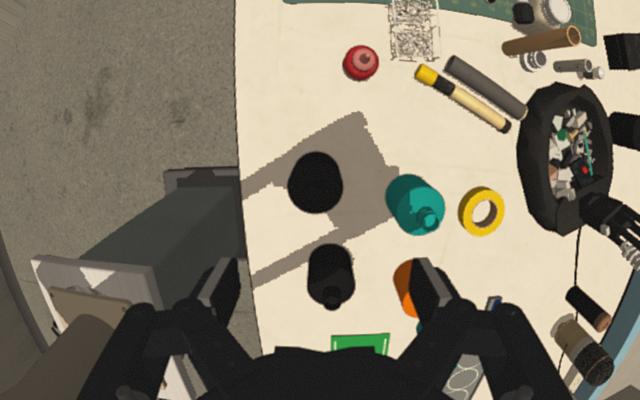

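Run:
```python
s=open("fit.py").read().split("J={")[0]
exec(s)
W=cv2.imread("pics/w4.png")[...,::-1]
o={"position":np.array([0.41761615,0.30347151,0.2043379]),"orientation":np.array([2.22887288,2.21151451,0.0183665])}
for b,g in(((275,140,355,225),(41.3,30.2)),((295,238,362,314),(42.8,19.1))):
    A=(W[b[1]:b[3],b[0]:b[2]].max(2)<65)*1.
    f=lambda q:np.sum((render("w",np.r_[np.array(q)*.01,.0275,.069,.022,.011])[b[1]:b[3],b[0]:b[2]]-A)**2)
    r=minimize(f,g,method="Nelder-Mead",options=dict(initial_simplex=[g,[g[0]+1,g[1]],[g[0],g[1]+1]]));print(r.x,r.fun,A.sum())
```

```text
[40.98382382 30.85415347] 365.51650903498654 2617.0
[42.40184669 19.25576839] 419.19835447904654 2415.0
```

```bash
python3 -m inch '[0,0,0,0,0,0,0,0,0.0025,-0.003,0.03,0.005,-0.003,-0.004,0,0.0025,-0.003,0.06,0.005,-0.003,-0.004,0,0.0025,-0.003,0.09,0.005,-0.003,-0.004,0,0.0025,-0.003,0.09,0.005,-0.003,-0.004,0,0.0025,-0.003,0.09,0.005,-0.003,-0.004,0,0.0025,-0.003,0.09,0.005,-0.003,-0.004,0,0.0025,-0.003,0.09,0.005,-0.003,-0.004]'
python3 - <<'E'
from h import *
print(goal((.411,.306,.032),np.pi/2))
E
```

```text
clock: 7.93
position: [0.417, 0.3077, 0.1169]
orientation: [2.224, 2.217, 0.015]
ft_force: [0.6, 0.2, -0.2]
gripper_width: 0.998
([-0.0023, -0.0066, 0.0848], [0.0075, -0.0058, -0.003])
```

```bash
python3 -m inch '[0,-0.002,-0.006,0.03,0.007,-0.006,-0.003,0,-0.002,-0.006,0.06,0.007,-0.006,-0.003,0,-0.002,-0.006,0.085,0.007,-0.006,-0.003,0,-0.002,-0.006,0.085,0.007,-0.006,-0.003,0,-0.002,-0.006,0.085,0.007,-0.006,-0.003,0,-0.002,-0.006,0.085,0.007,-0.006,-0.003,0,-0.002,-0.006,0.085,0.007,-0.006,-0.003,0,-0.002,-0.006,0.085,0.007,-0.006,-0.003]' 40
python3 -m inch '[255,0,0,0,0,0,0,255,0,0,0,0,0,0,255,0,0,0,0,0,0,255,0,0,0,0,0,0,255,0,0,0,0,0,0,255,0,0,0,0,0,0,255,0,0,0,0,0,0,255,0,0,0,0,0,0]'
python3 - <<'E'
from h import *
print(goal((.411,.306,.032),np.pi/2),get_obs()["joints"])
E
```

```text
clock: 8.6
position: [0.4115, 0.3062, 0.0317]
orientation: [2.221, 2.221, 0.001]
ft_force: [0.2, 0.9, 0.1]
gripper_width: 0.998
clock: 9.27
position: [0.4101, 0.3054, 0.0301]
orientation: [-2.221, -2.221, 0.005]
ft_force: [-2.2, -1.8, 7.3]
gripper_width: 0.606
([0.0006, 0.0009, -0.0019], [-0.0022, 0.002, 0.0001]) [ 5.40138404e-01  9.47648069e-02  1.91438604e+00 -6.01165932e-04
  1.13535270e+00  5.40302886e-01]
```

```bash
python3 -m inch '[255,0,0,-0.02,0,0,0,255,0,0,-0.045,0,0,0,255,0,0,-0.075,0,0,0,255,0,0,-0.105,0,0,0,255,0,0,-0.135,0,0,0,255,0,0,-0.15,0,0,0,255,0,0,-0.15,0,0,0,255,0,0,-0.15,0,0,0]'
python3 - <<'E'
from h import *
im=camera("top");cv2.imwrite("pics/t2.png",im[...,::-1])
for n in("top",):
  for th in("sled","sled_place1","sled_fin","bridge","bridge_mouth","key_face","bell_1_mid"):print(th,[(np.round(d["location"],3).tolist(),round(float(d["p"]),2)) for d in mark_of(n,th)])
  for th in("sled","bridge"):
    m=trace(n,th)[0]["mask"];cs=cv2.findContours(m.astype(np.uint8),0,2)[0];c=max(cs,key=cv2.contourArea);print(th,cv2.minAreaRect(c))
print(get_obs()["gripper_width"])
# sled floor edges by colour
for p in((321,132),(393,137),(393,166),(321,163),(288,141)):print(p,onz("top",p,.012))
print(goal((.669,-.135,.18),np.pi/2))
E
```

```text
clock: 9.93
position: [0.4106, 0.3058, 0.1797]
orientation: [-2.221, -2.221, 0.003]
ft_force: [-0.4, 0.1, -1.1]
gripper_width: 0.601
sled [([0.672, -0.076, 0.001], 0.77)]
sled_place1 [([0.67, -0.074, 0.006], 0.85), ([0.675, -0.017, 0.004], 0.65), ([0.669, -0.134, 0.006], 0.63)]
sled_fin [([0.681, 0.097, 0.05], 0.68)]
bridge [([0.672, -0.324, 0.001], 0.68), ([0.438, -0.325, 0.056], 0.2)]
bridge_mouth [([0.671, -0.016, 0.003], 0.29), ([0.67, -0.324, 0.002], 0.27)]
key_face [([0.439, -0.327, 0.057], 0.63), ([0.672, -0.074, 0.002], 0.61)]
bell_1_mid [([0.423, 0.192, 0.045], 0.58)]
sled ((340.22332763671875, 147.8730926513672), (105.30313873291016, 31.063711166381836), 4.085616588592529)
bridge ((449.5810852050781, 143.4771270751953), (95.68110656738281, 64.21745300292969), 0.9240452647209167)
0.6053899195643359
(321, 132) [0.71793466 0.0240737  0.012     ]
(393, 137) [ 0.70685283 -0.17668217  0.012     ]
(393, 166) [ 0.62504281 -0.17635924  0.012     ]
(321, 163) [0.63045196 0.02300912 0.012     ]
(288, 141) [0.6909932  0.11544925 0.012     ]
([-0.4404, 0.259, -0.001], [-0.0035, 0.0027, 0.0001])
```

Run:
```python
s=open("fit.py").read().split("J={")[0]
exec(s)
o=get_obs();W=camera("wrist");cv2.imwrite("pics/w5.png",W[...,::-1])
print(mark_of("wrist","bell_1_mid"),o["position"])
o={"position":o["position"]-[0,0,.1497],"orientation":o["orientation"]}
m=render("w",np.r_[.411,.306,.0275,.069,.022,.011])
ys,xs=np.nonzero(m>.5);print(xs.min(),ys.min(),xs.max(),ys.max())
v=W.copy();v[cv2.Canny((m>.5).astype(np.uint8)*255,50,100)>0]=(255,0,0)
y0=max(ys.min()-50,0);x0=xs.min()-80;cv2.imwrite("pics/w5c.png",np.clip(cv2.resize(v[y0:400,x0:xs.max()+80],None,fx=2.2,fy=2.2)[...,::-1].astype(float)*1.7,0,255).astype(np.uint8))
```

```text
[] [0.41001108 0.30541884 0.17869648]
262 196 394 366
```

View pics/w5c.png

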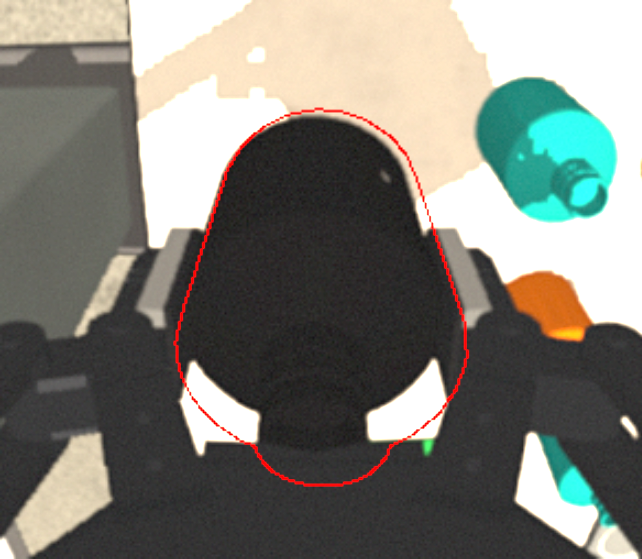

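```bash
python3 -m inch '[255,-0.02,0.012,0,0,0,0,255,-0.05,0.03,0,0,0,0,255,-0.08,0.048,0,0,0,0,255,-0.115,0.068,0,0,0,0,255,-0.15,0.088,0,0,0,0,255,-0.185,0.109,0,0,0,0,255,-0.215,0.127,0,0,0,0,255,-0.24,0.142,0,0,0,0]'
python3 -m inch '[255,-0.03,0.018,0,0,0,0.01,255,-0.06,0.036,0,0,0,0.02,255,-0.095,0.055,0,0,0,0.03,255,-0.13,0.077,0,0,0,0.041,255,-0.16,0.095,0,0,0,0.041,255,-0.185,0.11,0,0,0,0.041,255,-0.2,0.117,0,0,0,0.041,255,-0.2,0.117,0,0,0,0.041]'
python3 - <<'E'
from h import *
print(goal((.6685,-.135,.18),np.pi/2-.041))
for n in("top","scene"):
    camera(n)
    for th in("sled_place1","sled"):print(th,[(np.round(d["location"],3).tolist(),round(float(d["p"]),2)) for d in mark_of(n,th)])
E
```

```text
clock: 11.2
position: [0.5533, 0.0629, 0.1795]
orientation: [2.223, 2.22, -0.005]
ft_force: [-0.2, 0.8, -1.5]
gripper_width: 0.608
clock: 11.87
position: [0.67, -0.1384, 0.1788]
orientation: [2.27, 2.171, -0.007]
ft_force: [-0.2, -0.7, -1.5]
gripper_width: 0.605
([0.0034, -0.0017, -0.0012], [-0.0026, 0.0035, -0.0035])
sled_place1 [([0.675, -0.015, 0.001], 0.96), ([0.668, -0.134, 0.008], 0.65), ([0.67, -0.074, 0.009], 0.64)]
sled [([0.674, -0.075, -0.0], 0.89)]
sled_place1 [([0.663, -0.139, 0.002], 0.94), ([0.674, -0.071, 0.003], 0.81), ([0.671, -0.012, 0.005], 0.79)]
sled [([0.671, -0.075, 0.001], 0.72), ([0.675, -0.227, -0.004], 0.21)]
```

```bash
python3 -m inch '[255,0.003,-0.002,0.02,-0.002,0.003,-0.003,255,0.003,-0.002,0.045,-0.002,0.003,-0.003,255,0.003,-0.002,0.07,-0.002,0.003,-0.003,255,0.003,-0.002,0.09,-0.002,0.003,-0.003,255,0.003,-0.002,0.105,-0.002,0.003,-0.003,255,0.003,-0.002,0.115,-0.002,0.003,-0.003,255,0.003,-0.002,0.12,-0.002,0.003,-0.003,255,0.003,-0.002,0.12,-0.002,0.003,-0.003]'
python3 - <<'E'
from h import *
print(goal((.6685,-.1355,.0365),np.pi/2-.041))
E
```

```text
clock: 12.83
position: [0.6666, -0.1312, 0.0587]
orientation: [-2.261, -2.178, 0.001]
ft_force: [0.2, -0.2, -0.4]
gripper_width: 0.604
([-0.0043, 0.0021, 0.0222], [-0.0019, -0.001, 0.0034])
```

```bash
python3 -m inch '[255,-0.003,0.002,0.006,0,0,0,255,-0.003,0.002,0.012,0,0,0,255,-0.003,0.002,0.017,0,0,0,255,-0.003,0.002,0.019,0,0,0,255,-0.003,0.002,0.02,0,0,0,255,-0.003,0.002,0.021,0,0,0,255,-0.003,0.002,0.021,0,0,0,255,-0.003,0.002,0.021,0,0,0]'
python3 - <<'E'
from h import *
print(goal((.6685,-.1355,.0365),np.pi/2-.041))
E
```

```text
clock: 13.5
position: [0.6691, -0.1347, 0.0387]
orientation: [-2.263, -2.178, -0.0]
ft_force: [0.6, -0.3, -0.9]
gripper_width: 0.604
([-0.0008, -0.0005, 0.0022], [-0.0003, -0.0006, 0.0031])
```

```bash
python3 -m inch '[255,-0.0005,0,0.001,0,0,0,255,-0.0005,0,0.002,0,0,0,255,-0.0005,0,0.002,0,0,0,0,-0.0005,0,0.002,0,0,0,0,-0.0005,0,0.002,0,0,0,0,-0.0005,0,0.002,0,0,0,0,-0.0005,0,0.002,0,0,0,0,-0.0005,0,0.002,0,0,0]'
python3 -m inch '[0,0,0,0,0,0,0,0,0,0,-0.015,0,0,0,0,0,0,-0.04,0,0,0,0,0,0,-0.075,0,0,0,0,0,0,-0.11,0,0,0,0,0,0,-0.145,0,0,0,0,0,0,-0.15,0,0,0,0,0,0,-0.15,0,0,0]'
python3 - <<'E'
from h import *
im=camera("top");cv2.imwrite("pics/t3.png",im[...,::-1])
print(mark_of("top","bell_1_mid"),mark_of("top","sled_place1"))
o=get_obs();print(goal((.427,.192,.18),np.pi/2),o["gripper_width"])
im=camera("wrist");cv2.imwrite("pics/w6.png",im[...,::-1]);print(mark_of("wrist","bell_1_mid"),mark_of("wrist","sled_place1"))
E
```

```text
clock: 14.17
position: [0.669, -0.1352, 0.0366]
orientation: [-2.263, -2.178, -0.0]
ft_force: [0.2, -0.0, -0.7]
gripper_width: 0.997
clock: 14.83
position: [0.6716, -0.136, 0.193]
orientation: [2.258, 2.174, 0.007]
ft_force: [0.8, -0.1, 0.1]
gripper_width: 0.996
[{'location': [0.4243, 0.1906, 0.0446], 'p': 0.6}] [{'location': [0.6745, -0.0152, 0.0039], 'p': 0.92}, {'location': [0.6707, -0.1342, 0.0048], 'p': 0.85}, {'location': [0.6702, -0.0768, 0.0069], 'p': 0.73}, {'location': [0.4712, -0.0501, 0.0044], 'p': 0.42}]
([0.3177, -0.2535, 0.0063], [-0.0025, -0.0012, -0.038]) 1.003701961619023
[] [{'location': [0.6694, -0.0745, 0.0057], 'p': 0.92}, {'location': [0.6773, -0.013, 0.0031], 'p': 0.63}]
```

View pics/w6.png

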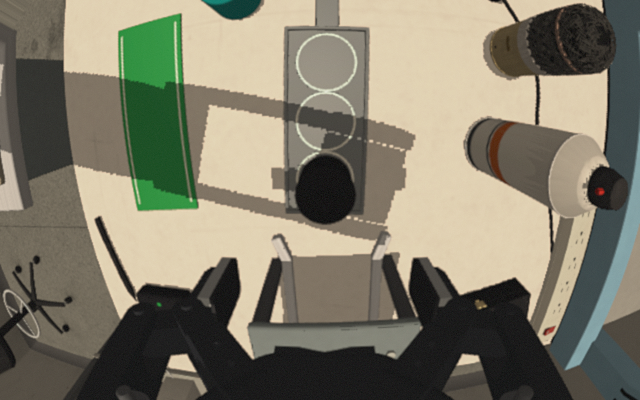

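```bash
python3 - <<'E'
from h import *
o=get_obs();print(wonz((327,62),.006,o),wonz((325,120.5),.006,o),wonz((325,190),.069,o))
E
python3 -m inch '[0,0.2,-0.16,0,0,0,-0.038,0,0.2,-0.16,0,0,0,-0.038,0,0.2,-0.16,0,0,0,-0.038,0,0.2,-0.16,0,0,0,-0.038,0,0.2,-0.16,0,0,0,-0.038,0,0.2,-0.16,0,0,0,-0.038,0,0.2,-0.16,0,0,0,-0.038,0,0.2,-0.16,0,0,0,-0.038]'
python3 - <<'E'
from h import *
print(goal((.4265,.192,.11),np.pi/2))
E
```

```text
[ 0.67366089 -0.01137374  0.006     ] [ 0.66942299 -0.07207447  0.006     ] [ 0.66751922 -0.12825157  0.069     ]
clock: 15.8
position: [0.5148, 0.0727, 0.1857]
orientation: [-2.216, -2.224, 0.002]
ft_force: [-0.3, 0.1, 0.0]
gripper_width: 0.999
([0.1195, -0.0876, 0.0761], [-0.0025, -0.001, 0.0035])
```

```bash
python3 -m inch '[0,0.03,-0.022,0,0,0,0,0,0.06,-0.044,0,0,0,0,0,0.09,-0.066,0,0,0,0,0,0.119,-0.087,0,0,0,0,0,0.119,-0.087,0.02,0,0,0,0,0.119,-0.087,0.04,0,0,0,0,0.119,-0.087,0.06,0,0,0,0,0.119,-0.087,0.06,0,0,0]'
python3 -m inch '[0,0,0,0,0,0,0,0,0,0,0,0,0,0,0,0,0,0,0,0,0,0,0,0,0,0,0,0,0,0,0,0,0,0,0,0,0,0,0,0,0,0,0,0,0,0,0,0,0,0,0,0,0,0,0,0]'
python3 - <<'E'
from h import *
o=get_obs();print(goal((.4265,.192,.031),np.pi/2))
im=camera("wrist");cv2.imwrite("pics/w7.png",im[...,::-1]);print(mark_of("wrist","bell_1_mid"))
o2=o
exec(open("fit.py").read().split("J={")[0])
o=o2;W=im
m=render("w",np.r_[.4265,.192,.0257,.069,.022,.011]);ys,xs=np.nonzero(m>.5);b=(xs.min()-15,ys.min()-15,xs.max()+16,min(ys.max()+16,300));print(b)
A=(W[b[1]:b[3],b[0]:b[2]].max(2)<65)*1.
for Rr in(.0257,.0275):
    f=lambda q:np.sum((render("w",np.r_[np.array(q)*.01,Rr,.069,.022,.011])[b[1]:b[3],b[0]:b[2]]-A)**2)
    g=(42.6,19.2);r=minimize(f,g,method="Nelder-Mead",options=dict(initial_simplex=[g,[g[0]+1,g[1]],[g[0],g[1]+1]]));print(r.x,r.fun,A.sum())
E
```

```text
clock: 16.47
position: [0.4275, 0.1881, 0.1222]
orientation: [-2.219, -2.218, 0.01]
ft_force: [-1.6, 0.1, -0.9]
gripper_width: 0.999
clock: 17.13
position: [0.4297, 0.1897, 0.1271]
orientation: [-2.221, -2.221, -0.001]
ft_force: [0.1, -0.9, 0.7]
gripper_width: 0.996
([0.0022, -0.0032, 0.0961], [-0.0003, -0.0008, 0.0001])
[{'location': [0.4261, 0.1893, 0.0437], 'p': 0.87}]
(np.int64(269), np.int64(149), np.int64(373), np.int64(267))
[42.49456236 19.53292466] 229.00375240292198 4717.0
[42.56606445 19.53117676] 787.0663744713571 4717.0
```

```bash
python3 -m inch '[0,0.0035,-0.004,0.02,0,0,0,0,0.0035,-0.004,0.05,0,0,0,0,0.0035,-0.004,0.08,0,0,0,0,0.0035,-0.004,0.096,0,0,0,0,0.0035,-0.004,0.096,0,0,0,0,0.0035,-0.004,0.096,0,0,0,0,0.0035,-0.004,0.096,0,0,0,0,0.0035,-0.004,0.096,0,0,0]'
python3 -m inch '[255,0,0,0,0,0,0,255,0,0,0,0,0,0,255,0,0,0,0,0,0,255,0,0,0,0,0,0,255,0,0,0,0,0,0,255,0,0,0,0,0,0,255,0,0,0,0,0,0,255,0,0,0,0,0,0]' 40
python3 -m inch '[255,0,0,-0.02,0,0,0,255,0,0,-0.045,0,0,0,255,0,0,-0.075,0,0,0,255,0,0,-0.105,0,0,0,255,0,0,-0.135,0,0,0,255,0,0,-0.15,0,0,0,255,0,0,-0.15,0,0,0,255,0,0,-0.15,0,0,0]'
python3 - <<'E'
from h import *
im=camera("wrist");cv2.imwrite("pics/w8.png",im[...,::-1])
a=cv2.imread("pics/w5.png");d=[]
for q in(a,im[...,::-1]):
    m=(q[150:260,250:400].max(2)<45);ys,xs=np.nonzero(m[:, 70:80]);c=[np.nonzero(m[:,k])[0].min()+150 for k in(65,70,75,80)];d.append(c)
print("foot edge rows first,now",d)
print(goal((.673,-.013,.18),np.pi/2-.041))
E
```

```text
clock: 17.9
position: [0.4271, 0.1938, 0.0328]
orientation: [2.221, 2.221, 0.005]
ft_force: [-0.0, 0.9, -0.1]
gripper_width: 0.997
clock: 18.57
position: [0.4263, 0.1935, 0.0321]
orientation: [-2.221, -2.221, -0.002]
ft_force: [-2.3, -0.7, 8.4]
gripper_width: 0.615
clock: 19.23
position: [0.4263, 0.1933, 0.1815]
orientation: [2.221, 2.221, 0.003]
ft_force: [-0.1, -0.4, -2.3]
gripper_width: 0.611
foot edge rows first,now [[np.int64(200), np.int64(200), np.int64(200), np.int64(200)], [np.int64(202), np.int64(202), np.int64(202), np.int64(202)]]
([-0.206, 0.2477, -0.0005], [-0.0014, -0.0004, 0.041])
```

```bash
python3 -m inch '[255,-0.015,0.018,0,0,0,0,255,-0.04,0.049,0,0,0,0.01,255,-0.07,0.085,0,0,0,0.02,255,-0.1,0.122,0,0,0,0.03,255,-0.13,0.158,0,0,0,0.041,255,-0.16,0.195,0,0,0,0.041,255,-0.185,0.226,0,0,0,0.041,255,-0.203,0.248,0,0,0,0.041]'
python3 -m inch '[255,0,0,0,0,0,0,255,0,0,0.02,0,0,0,255,0,0,0.04,0,0,0,255,0,0,0.06,0,0,0,255,0,0,0.08,0,0,0,255,0,0,0.1,0,0,0,255,0,0,0.115,0,0,0,255,0,0,0.12,0,0,0]'
python3 -m inch '[255,0,0,0,0,0,0,255,0,0,0,0,0,0,255,0,0,0,0,0,0,255,0,0,0,0,0,0,255,0,0,0,0,0,0,255,0,0,0,0,0,0,255,0,0,0,0,0,0,255,0,0,0,0,0,0]'
python3 - <<'E'
from h import *
print(goal((.674,-.010,.038),np.pi/2-.041))
E
```

```text
clock: 19.95
position: [0.6679, -0.0068, 0.177]
orientation: [-2.263, -2.172, 0.005]
ft_force: [0.5, 1.0, -0.5]
gripper_width: 0.612
clock: 20.62
position: [0.6643, -0.0048, 0.0547]
orientation: [-2.261, -2.17, 0.009]
ft_force: [-0.9, 1.2, -2.0]
gripper_width: 0.614
clock: 21.28
position: [0.6681, -0.0052, 0.0609]
orientation: [-2.266, -2.175, -0.0]
ft_force: [-0.3, -0.7, -0.6]
gripper_width: 0.61
([-0.0046, 0.0061, 0.0229], [-0.0002, -0.0007, 0.0001])
```

```bash
python3 -m inch '[255,-0.002,0.002,0,0,0,0,255,-0.004,0.004,0,0,0,0,255,-0.0045,0.006,0.004,0,0,0,255,-0.0045,0.006,0.008,0,0,0,255,-0.0045,0.006,0.012,0,0,0,255,-0.0045,0.006,0.016,0,0,0,255,-0.0045,0.006,0.019,0,0,0,255,-0.0045,0.006,0.02,0,0,0]'
python3 -m inch '[255,0,0,0,0,0,0,255,0,0,0,0,0,0,255,0,0,0,0,0,0,255,0,0,0.001,0,0,0,255,0,0,0.002,0,0,0,255,0,0,0.0025,0,0,0,255,0,0,0.0025,0,0,0,255,0,0,0.0025,0,0,0]'
python3 - <<'E'
from h import *
print(goal((.674,-.010,.038),np.pi/2-.041))
E
```

```text
clock: 21.95
position: [0.673, -0.0098, 0.0393]
orientation: [-2.265, -2.174, 0.002]
ft_force: [-0.6, -0.2, -1.5]
gripper_width: 0.615
clock: 22.62
position: [0.6739, -0.0099, 0.0382]
orientation: [-2.266, -2.175, -0.0]
ft_force: [-1.0, -1.0, 0.8]
gripper_width: 0.617
([-0.0001, 0.0001, 0.0002], [-0.0005, -0.0007, 0.0])
```

```bash
python3 -m inch '[0,0,0,0,0,0,0,0,0,0,0,0,0,0,0,0,0,0,0,0,0,0,0,0,0,0,0,0,0,0,0,0,0,0,0,0,0,0,0,-0.01,0,0,0,0,0,0,-0.03,0,0,0,0,0,0,-0.06,0,0,0]'
python3 -m inch '[0,0,0,-0.04,0,0,0,0,0,0,-0.08,0,0,0,0,0,0,-0.12,0,0,0,0,-0.04,0,-0.14,0,0,0,0,-0.08,0,-0.16,0,0,0,0,-0.12,0,-0.16,0,0,0,0,-0.14,0,-0.16,0,0,0,0,-0.14,0,-0.16,0,0,0]'
python3 -m inch '[0,0,0,0,0,0,0,0,0,0,0,0,0,0,0,0,0,0,0,0,0,0,0,0,0,0,0,0,0,0,0,0,0,0,0,0,0,0,0,0,0,0,0,0,0,0,0,0,0,0,0,0,0,0,0,0]'
python3 - <<'E'
from h import *
o=get_obs();print(o["position"])
im=camera("wrist");cv2.imwrite("pics/w9.png",im[...,::-1])
for th in("bell_1_mid","sled","sled_fin","sled_place1"):print(th,[(np.round(d["location"],3).tolist(),round(float(d["p"]),2)) for d in mark_of("wrist",th)])
v=im[...,::-1].copy()
for c in((.6685,-.1365),(.671,-.0735),(.674,-.0125)):
    P=np.array([wproj((c[0]+.0275*np.cos(a),c[1]+.0275*np.sin(a),.006),o) for a in np.linspace(0,6.283,40)])
    cv2.polylines(v,[P.round().astype(np.int32)],True,(0,0,255),1)
cv2.imwrite("pics/w9c.png",cv2.resize(v[0:260,200:460],None,fx=2.2,fy=2.2))
E
```

```text
clock: 23.28
position: [0.6679, -0.1558, 0.1991]
orientation: [2.27, 2.168, -0.001]
ft_force: [0.6, -0.2, -0.6]
gripper_width: 1.0
clock: 23.95
position: [0.6682, -0.1495, 0.1979]
orientation: [-2.265, -2.175, 0.0]
ft_force: [-0.3, 0.1, -0.1]
gripper_width: 0.999
[ 0.66822038 -0.14951988  0.19793047]
bell_1_mid [([0.666, -0.015, 0.05], 0.78)]
sled []
sled_fin []
sled_place1 [([0.67, -0.074, 0.008], 0.87)]invalid input at $: expected a multiple of 7 numbers
```

View pics/w9c.png

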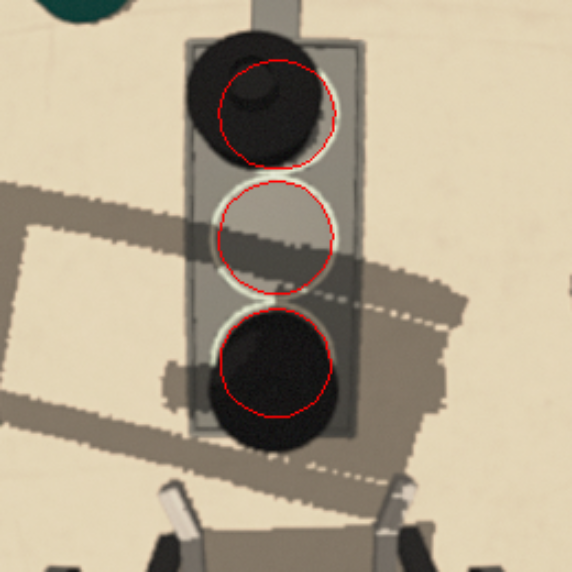

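Run:
```python
from h import *
o2=get_obs();exec(open("fit.py").read().split("J={")[0])
o={"position":o2["position"]-[0,0,.006],"orientation":o2["orientation"]};W=cv2.imread("pics/w9.png")[...,::-1]
for b,g in(((278,8,352,84),(66.6,-1.5)),((288,138,362,212),(66.85,-13.65))):
    A=(W[b[1]:b[3],b[0]:b[2]].max(2)<62)*1.
    f=lambda q:np.sum((render("w",np.r_[np.array(q)*.01,.0265,.069,.022,.011])[b[1]:b[3],b[0]:b[2]]-A)**2)
    r=minimize(f,g,method="Nelder-Mead",options=dict(initial_simplex=[g,[g[0]+1,g[1]],[g[0],g[1]+1]]));print(r.x,r.fun,A.sum())
print(goal((.666,-.014,.19),np.pi/2-.041))
# bench-level rings
for p in((325.5,108),):print(wonz(p,.006,o2))
for p in((286,18),(363,18),(361,198),(287,198)):print(p,wonz(p,.012,o2))
```

```text
[66.50873528 -1.57960606] 131.46254517493273 2995.0
[ 66.76588412 -13.41774374] 165.40121491733947 2989.0
([0.1358, -0.0077, 0.008], [-0.0007, -0.0007, -0.0])
[ 0.67160023 -0.07453243  0.006     ]
(286, 18) [0.63433465 0.02583996 0.012     ]
(363, 18) [0.71459463 0.02265497 0.012     ]
(361, 198) [ 0.70737083 -0.1745608   0.012     ]
(287, 198) [ 0.62478557 -0.1713031   0.012     ]
```

```bash
python3 -m inch '[0,0.03,-0.003,0,0,0,0,0,0.06,-0.005,0,0,0,0,0,0.09,-0.008,0,0,0,0,0,0.12,-0.008,0,0,0,0,0,0.134,-0.008,0,0,0,0,0,0.134,-0.008,0.02,0,0,0,0,0.134,-0.008,0.04,0,0,0,0,0.134,-0.008,0.06,0,0,0]'
python3 -m inch '[0,0,0,0,0,0,0,0,0,0,0,0,0,0,0,0,0,0,0,0,0,0,0,0,0,0,0,0,0,0,0,0,0,0,0,0,0,0,0,0,0,0,0,0,0,0,0,0,0,0,0,0,0,0,0,0]'
python3 - <<'E'
from h import *
print(goal((.665,-.0155,.038),np.pi/2-.041))
E
```

```text
clock: 24.87
position: [0.6661, -0.0155, 0.138]
orientation: [2.265, 2.176, 0.001]
ft_force: [0.5, -0.5, -0.5]
gripper_width: 1.0
clock: 25.53
position: [0.6658, -0.0157, 0.1386]
orientation: [-2.266, -2.175, -0.001]
ft_force: [0.2, 0.2, 0.2]
gripper_width: 1.001
([0.0001, -0.0008, 0.1006], [-0.0, -0.0006, 0.0])
```

Descend, grip, lift slightly.

```bash
python3 -m inch '[0,0,-0.001,0.025,0,0,0,0,0,-0.001,0.05,0,0,0,0,0,-0.001,0.075,0,0,0,0,0,-0.001,0.09,0,0,0,0,0,-0.001,0.1,0,0,0,0,0,-0.001,0.1,0,0,0,0,0,-0.001,0.1,0,0,0,0,0,-0.001,0.1,0,0,0]'
python3 -m inch '[255,0,0,0,0,0,0,255,0,0,0,0,0,0,255,0,0,0,0,0,0,255,0,0,0,0,0,0,255,0,0,0,0,0,0,255,0,0,0,0,0,0,255,0,0,0,0,0,0,255,0,0,0,0,0,0]' 40
python3 -m inch '[255,0,0,-0.004,0,0,0,255,0,0,-0.008,0,0,0,255,0.001,0.002,-0.008,0,0,0,255,0.002,0.004,-0.008,0,0,0,255,0.003,0.007,-0.008,0,0,0,255,0.003,0.009,-0.008,0,0,0,255,0.003,0.009,-0.008,0,0,0,255,0.003,0.009,-0.008,0,0,0]'
python3 - <<'E'
from h import *
print(goal((.674,-.0125,.038),np.pi/2-.041))
camera("top");print(mark_of("top","sled"))
E
```

```text
clock: 26.2
position: [0.6659, -0.0157, 0.0399]
orientation: [2.266, 2.175, 0.003]
ft_force: [-0.3, 0.4, 0.4]
gripper_width: 0.999
clock: 26.87
position: [0.6655, -0.0156, 0.0398]
orientation: [2.266, 2.175, 0.002]
ft_force: [-1.9, -0.4, 5.4]
gripper_width: 0.612
clock: 27.53
position: [0.6736, -0.0129, 0.0457]
orientation: [-2.265, -2.175, 0.0]
ft_force: [0.1, -0.3, -1.6]
gripper_width: 0.611
([0.0004, 0.0004, 0.0077], [-0.0012, -0.0007, 0.0001])
[{'location': [0.675, -0.0781, 0.001], 'p': 0.62}]
```

```bash
python3 -m inch '[255,0,0,0.003,0,0,0,255,0,0,0.005,0,0,0,255,0,0,0.007,0,0,0,255,0,0,0.007,0,0,0,255,0,0,0.007,0,0,0,0,0,0,0.007,0,0,0,0,0,0,0.007,0,0,0,0,0,0,0.007,0,0,0]'
python3 -m inch '[0,0,0,0,0,0,0,0,0,0,0,0,0,0,0,0,0,0,0,0,0,0,0,0,0,0,0,0,0,0,0,-0.01,0,0,0,0,0,0,-0.03,0,0,0,0,0,0,-0.06,0,0,0,0,0,0,-0.09,0,0,0]'
python3 -m inch '[0,0,0,-0.04,0,0,0,0,0,0,-0.06,0,0,0,0,-0.04,0,-0.07,0,0,0,0,-0.08,0,-0.07,0,0,0,0,-0.12,0,-0.07,0,0,0,0,-0.14,-0.003,-0.07,0,0,0,0,-0.14,-0.003,-0.07,0,0,0,0,-0.14,-0.003,-0.07,0,0,0]'
python3 -m inch '[0,0,0,0,0,0,0,0,0,0,0,0,0,0,0,0,0,0,0,0,0,0,0,0,0,0,0,0,0,0,0,0,0,0,0,0,0,0,0,0,0,0,0,0,0,0,0,0,0,0,0,0,0,0,0,0]'
cat > bells.py <<'E'
from h import *
o2=get_obs();exec(open("fit.py").read().split("J={")[0])
W=camera("wrist");o={"position":o2["position"]-[0,0,.006],"orientation":o2["orientation"]}
import sys
cv2.imwrite("pics/"+sys.argv[1],W[...,::-1])
for g in [tuple(map(float,a.split(","))) for a in sys.argv[2:]]:
    m=render("w",np.r_[np.array(g)*.01,.0265,.069,.022,.011]);ys,xs=np.nonzero(m>.5);b=(max(xs.min()-9,0),max(ys.min()-9,0),xs.max()+10,ys.max()+10)
    A=(W[b[1]:b[3],b[0]:b[2]].max(2)<62)*1.
    f=lambda q:np.sum((render("w",np.r_[np.array(q)*.01,.0265,.069,.022,.011])[b[1]:b[3],b[0]:b[2]]-A)**2)
    r=minimize(f,g,method="Nelder-Mead",options=dict(initial_simplex=[g,[g[0]+1,g[1]],[g[0],g[1]+1]]));print("bell",r.x.round(2),round(r.fun),A.sum())
for th in("sled","sled_fin","sled_place1","bridge_mouth"):print(th,[(np.round(d["location"],3).tolist(),round(float(d["p"]),2)) for d in mark_of("wrist",th)])
E
python3 bells.py w10.png 67.4,-1.25 66.8,-13.4; python3 -c "
from h import *
print(get_obs()['position']);print(goal((.678,.097,.2),np.pi/2-.041))"
```

```text
clock: 28.3
position: [0.6736, -0.0129, 0.0389]
orientation: [-2.266, -2.175, -0.0]
ft_force: [0.2, -1.0, 0.3]
gripper_width: 0.989
clock: 28.97
position: [0.6728, -0.0129, 0.1296]
orientation: [-2.265, -2.174, 0.002]
ft_force: [0.9, -0.6, 0.5]
gripper_width: 0.999
clock: 29.63
position: [0.6648, -0.1542, 0.1997]
orientation: [-2.269, -2.172, -0.001]
ft_force: [0.2, 0.8, -0.1]
gripper_width: 1.0
clock: 30.3
position: [0.6651, -0.1526, 0.1989]
orientation: [-2.265, -2.175, 0.0]
ft_force: [-0.2, 0.6, 0.3]
gripper_width: 0.999
bell [67.26 -1.27] 145 2993.0
bell [ 66.76 -13.42] 121 2961.0
sled [([0.668, -0.073, -0.002], 0.9)]
sled_fin []
sled_place1 [([0.669, -0.076, 0.006], 0.94)]
bridge_mouth []
[ 0.66505663 -0.15286183  0.19894971]
([0.2502, 0.0027, -0.0009], [-0.0006, -0.0007, -0.0])
```

View pics/w10.png

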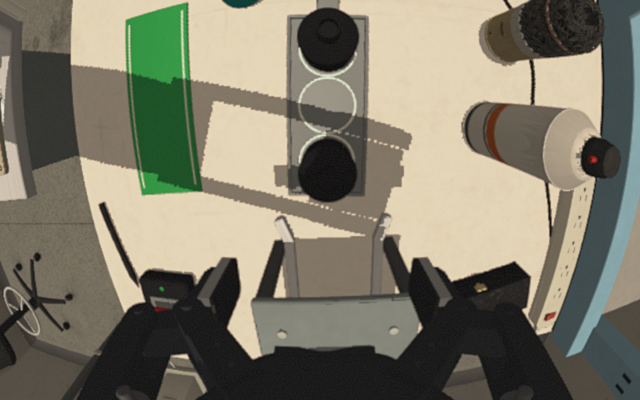

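```bash
python3 - <<'E'
from h import *
o=get_obs()
for p in((282,218),(386,216),(280,226),(389,224)):print(p,wonz(p,.014,o).round(4))
im=camera("top")
for th in("sled_fin","bridge"):print(th,[(np.round(d["location"],3).tolist(),round(float(d["p"]),2)) for d in mark_of("top",th)])
# roof/rails in top img: minAreaRect of gray roof
x=im[105:182,395:505].astype(int);m=(abs(x[...,0]-x[...,2])<22)&(x.mean(2)>70)&(x.mean(2)<150)
k,l,st,c=cv2.connectedComponentsWithStats(m.astype(np.uint8));i=1+st[1:,4].argmax();ys,xs=np.nonzero(l==i)
r=cv2.minAreaRect(np.c_[xs+395,ys+105].astype(np.float32));print(r,st[i],onz("top",r[0],.128))
E
python3 -m inch '[0,0.03,0,0,0,0,0,0,0.065,0.001,0,0,0,0,0,0.1,0.001,0,0,0,0,0,0.135,0.002,0,0,0,0,0,0.17,0.002,0,0,0,0,0,0.205,0.003,0,0,0,0,0,0.24,0.003,0,0,0,0,0,0.25,0.003,0,0,0,0]'
python3 -m inch '[0,0,0,0,0,0,0,0,0,0,0.03,0,0,0,0,0,0,0.06,0,0,0,0,0,0,0.08,0,0,0,0,0,0,0.1,0,0,0,0,0,0,0.1,0,0,0,0,0,0,0.1,0,0,0,0,0,0,0.1,0,0,0]'
python3 - <<'E'
from h import *
o=get_obs();im=camera("wrist");cv2.imwrite("pics/w11.png",im[...,::-1])
print(o["position"],[(np.round(d["location"],3).tolist(),round(float(d["p"]),2)) for d in mark_of("wrist","sled_fin")+look_for("wrist","sled_fin")])
hsv=cv2.cvtColor(im,cv2.COLOR_RGB2HSV);m=cv2.inRange(hsv,(100,120,40),(125,255,255));k,l,st,c=cv2.connectedComponentsWithStats(m)
for i in range(1,k):
    if st[i,4]>150:print(st[i],c[i],wonz(c[i],.07,o))
E
```

```text
(282, 218) [ 0.6142 -0.1975  0.014 ]
(386, 216) [ 0.7331 -0.1999  0.014 ]
(280, 226) [ 0.611  -0.2073  0.014 ]
(389, 224) [ 0.737 -0.21   0.014]
sled_fin [([0.681, 0.096, 0.052], 0.57)]
bridge [([0.671, -0.322, 0.003], 0.78)]
((483.5, 140.0), (69.99998474121094, 40.99999237060547), 90.0) [  68    0   42   71 1460] [ 0.67553617 -0.38742503  0.128     ]
clock: 31.37
position: [0.6779, 0.1023, 0.1992]
orientation: [-2.261, -2.178, -0.002]
ft_force: [0.7, -0.0, -0.6]
gripper_width: 0.998
clock: 32.03
position: [0.6791, 0.0961, 0.1007]
orientation: [2.267, 2.174, 0.002]
ft_force: [0.1, -0.4, 1.7]
gripper_width: 1.002
[0.6790775  0.09608214 0.10068178] [([0.681, 0.095, 0.05], 0.77), ([0.679, 0.029, 0.01], 0.91)]
[ 316  184   18   80 1329] [324.36042137 224.38299473] [0.67883813 0.10552599 0.07      ]
```

```bash
python3 -m inch '[0,0,0,0.02,0,0,0,0,0,0,0.04,0,0,0,0,0,0,0.06,0,0,0,0,0,0,0.069,0,0,0,0,0,0,0.069,0,0,0,0,0,0,0.069,0,0,0,0,0,0,0.069,0,0,0,0,0,0,0.069,0,0,0]'
python3 -m inch '[255,0,0,0,0,0,0,255,0,0,0,0,0,0,255,0,0,0,0,0,0,255,0,0,0,0,0,0,255,0,0,0,0,0,0,255,0,0,0,0,0,0,255,0,0,0,0,0,0,255,0,0,0,0,0,0]' 50
python3 -m inch '[255,0,0,0,0,0,0,255,0,0,0,0,0,0,255,0,0,0,0,0,0,255,0,0,0,0,0,0,255,0,0,0,0,0,0,255,0,0,0,0,0,0,255,0,0,0,0,0,0,255,0,0,0,0,0,0]' 50
python3 - <<'E'
from h import *
for n in("top","scene"):
    camera(n)
    for th in("bridge","sled","sled_place1"):print(n,th,[(np.round(d["location"],3).tolist(),round(float(d["p"]),2)) for d in mark_of(n,th)])
print(goal((.6757,-.155,.032),np.pi/2-.03))
E
```

```text
clock: 32.85
position: [0.6797, 0.0971, 0.0324]
orientation: [2.266, 2.175, 0.004]
ft_force: [0.2, 0.0, 0.2]
gripper_width: 1.002
clock: 33.52
position: [0.6782, 0.097, 0.0302]
orientation: [-2.266, -2.175, -0.0]
ft_force: [-0.8, 1.0, 0.6]
gripper_width: 0.134
clock: 34.18
position: [0.6782, 0.097, 0.0302]
orientation: [-2.266, -2.175, -0.0]
ft_force: [-1.2, -0.1, 1.6]
gripper_width: 0.133
top bridge [([0.672, -0.326, 0.001], 0.82)]
top sled [([0.673, -0.075, 0.002], 0.97)]
top sled_place1 [([0.668, -0.137, 0.006], 0.87), ([0.672, -0.076, 0.006], 0.87), ([0.437, -0.324, 0.058], 0.74), ([0.675, -0.015, 0.003], 0.59), ([0.468, -0.05, 0.005], 0.2)]
scene bridge [([0.677, 0.099, 0.05], 0.47)]
scene sled [([0.671, -0.072, -0.0], 0.66)]
scene sled_place1 [([0.667, -0.139, 0.001], 0.81), ([0.672, -0.014, 0.004], 0.75), ([0.674, -0.073, 0.004], 0.73)]
([-0.2519, 0.0078, -0.002], [-0.0006, -0.0007, -0.0109])
```

```bash
python3 -m inch '[255,-0.002,0,0,0,0,0,255,-0.006,0,0,0,0,-0.003,255,-0.013,0,0,0,0,-0.006,255,-0.021,0.001,0,0,0,-0.009,255,-0.029,0.001,0,0,0,-0.011,255,-0.037,0.001,0,0,0,-0.011,255,-0.044,0.002,0,0,0,-0.011,255,-0.05,0.002,0,0,0,-0.011]'
python3 -m inch '[255,-0.005,0,0,0,0,0,255,-0.011,0,0,0,0,0,255,-0.017,0.001,0,0,0,0,255,-0.023,0.001,0,0,0,0,255,-0.029,0.001,0,0,0,0,255,-0.034,0.001,0,0,0,0,255,-0.038,0.001,0,0,0,0,255,-0.04,0.001,0,0,0,0]'
python3 - <<'E'
from h import *
im=camera("top");cv2.imwrite("pics/t4.png",im[...,::-1])
for th in("sled","sled_place1","bridge"):print(th,[(np.round(d["location"],3).tolist(),round(float(d["p"]),2)) for d in mark_of("top",th)])
o=get_obs();print(o["position"],goal((.6771,-.155,.030),np.pi/2-.03))
cv2.imwrite("pics/t4c.png",cv2.resize(im[90:190,280:520],None,fx=3.3,fy=3.3,interpolation=2)[...,::-1])
E
```

```text
clock: 35.25
position: [0.6783, 0.0477, 0.0302]
orientation: [-2.253, -2.187, -0.002]
ft_force: [0.2, 6.5, 1.9]
gripper_width: 0.13
clock: 35.92
position: [0.6781, 0.0077, 0.0302]
orientation: [-2.253, -2.187, -0.002]
ft_force: [-0.1, 6.8, 2.4]
gripper_width: 0.136
sled [([0.675, -0.164, 0.0], 0.97)]
sled_place1 [([0.673, -0.108, 0.004], 0.89), ([0.673, -0.167, 0.008], 0.72), ([0.673, -0.225, 0.008], 0.59), ([0.673, -0.325, -0.0], 0.59)]
bridge [([0.673, -0.325, 0.003], 0.8), ([0.674, -0.1, 0.05], 0.18)]
[0.67809128 0.00742367 0.03016435] ([-0.1624, 0.0038, -0.0], [-0.0003, -0.0013, 0.0003])
```

View pics/t4c.png

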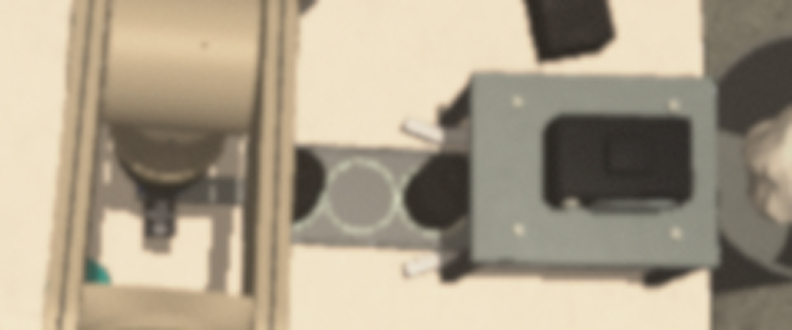

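```bash
python3 -m inch '[255,-0.004,0,0,0,0,-0.002,255,-0.01,0,0,0,0,-0.004,255,-0.016,0,0,0,0,-0.007,255,-0.022,0,0,0,0,-0.01,255,-0.028,0,0,0,0,-0.01,255,-0.034,0.001,0,0,0,-0.01,255,-0.038,0.001,0,0,0,-0.01,255,-0.04,0.001,0,0,0,-0.01]'
python3 -m inch '[255,-0.004,0,0,0,0,0,255,-0.01,0,0,0,0,0,255,-0.016,0,0,0,0,0,255,-0.022,0,0,0,0,0,255,-0.028,0,0,0,0,0,255,-0.034,0.0005,0,0,0,0,255,-0.038,0.0005,0,0,0,0,255,-0.04,0.0005,0,0,0,0]'
python3 - <<'E'
from h import *
o=get_obs();print(o["position"],o["ft_force"],o["wrist_torque"],goal((.6764,-.155,.030),np.pi/2-.02))
E
```

```text
clock: 36.78
position: [0.6779, -0.0325, 0.0302]
orientation: [-2.242, -2.198, -0.002]
ft_force: [0.2, 7.4, 3.4]
gripper_width: 0.137
clock: 37.45
position: [0.6776, -0.0725, 0.0302]
orientation: [-2.242, -2.198, -0.002]
ft_force: [0.7, 7.2, 3.7]
gripper_width: 0.133
[ 0.67757382 -0.07248391  0.03018292] [0.65958147 7.205772   3.68636363] [ 1.01198668 -0.07207264 -0.01065872] ([-0.0825, 0.0005, 0.0], [-0.0004, -0.0019, 0.0003])
```

```bash
python3 -m inch '[255,-0.004,0,0,0,0,0,255,-0.01,0,0,0,0,0,255,-0.016,0,0,0,0,0,255,-0.022,0,0,0,0,0,255,-0.028,0,0,0,0,0,255,-0.034,0,0,0,0,0,255,-0.038,0,0,0,0,0,255,-0.04,0,0,0,0,0]'
python3 -m inch '[255,-0.004,0,0,0,0,0,255,-0.009,0,0,0,0,0,255,-0.014,0,0,0,0,0,255,-0.019,0,0,0,0,0,255,-0.023,0,0,0,0,0,255,-0.027,0,0,0,0,0,255,-0.03,0,0,0,0,0,255,-0.032,0,0,0,0,0]'
python3 - <<'E'
from h import *
o=get_obs();print(o["position"],o["ft_force"],o["wrist_torque"],goal((.6764,-.155,.030),np.pi/2-.02))
camera("wrist");print(mark_of("wrist","sled"),mark_of("wrist","sled_fin"))
E
```

```text
clock: 38.12
position: [0.6768, -0.1124, 0.0302]
orientation: [-2.242, -2.198, -0.002]
ft_force: [0.5, 8.7, 4.4]
gripper_width: 0.134
clock: 38.78
position: [0.6762, -0.144, 0.0302]
orientation: [-2.242, -2.199, -0.002]
ft_force: [-0.1, 8.5, 4.2]
gripper_width: 0.131
[ 0.67619894 -0.14404014  0.03017191] [-0.07639217  8.47714496  4.1505048 ] [ 1.07401869 -0.02609922 -0.05103324] ([-0.011, 0.0004, 0.0001], [-0.0005, -0.0021, 0.0006])
[{'location': [0.6773, -0.1444, 0.0511], 'p': 0.42}] [{'location': [0.6756, -0.1437, 0.049], 'p': 0.81}]
```

```bash
python3 -m inch '[255,-0.001,0,0,0,0,0,255,-0.002,0,0,0,0,0,255,-0.003,0,0,0,0,0,255,-0.004,0,0,0,0,0,255,-0.005,0,0,0,0,0,255,-0.006,0,0,0,0,0,255,-0.007,0,0,0,0,0,255,-0.008,0,0,0,0,0]'
for i in 1; do python3 -m inch '[255,-0.0005,0,0,0,0,0,255,-0.001,0,0,0,0,0,255,-0.0015,0,0,0,0,0,255,-0.002,0,0,0,0,0,255,-0.002,0,0,0,0,0,255,-0.002,0,0,0,0,0,255,-0.002,0,0,0,0,0,255,-0.002,0,0,0,0,0]'; done
python3 -m inch '[255,-0.0005,0,0,0,0,0,255,-0.001,0,0,0,0,0,255,-0.0015,0,0,0,0,0,255,-0.0015,0,0,0,0,0,255,-0.0015,0,0,0,0,0,255,-0.0015,0,0,0,0,0,255,-0.0015,0,0,0,0,0,255,-0.0015,0,0,0,0,0]'
```

```text
clock: 39.6
position: [0.6761, -0.1516, 0.0302]
orientation: [-2.241, -2.199, -0.002]
ft_force: [0.2, 7.7, 4.0]
gripper_width: 0.132
clock: 40.27
position: [0.6761, -0.153, 0.0302]
orientation: [-2.24, -2.199, -0.003]
ft_force: [0.5, 10.9, 5.0]
gripper_width: 0.136
clock: 40.93
position: [0.676, -0.153, 0.0302]
orientation: [-2.239, -2.198, -0.004]
ft_force: [-0.2, 16.4, 6.9]
gripper_width: 0.134
```

```bash
python3 -m inch '[0,0,0,0,0,0,0,0,0,0,0,0,0,0,0,0,0,0,0,0,0,0,0,0,0,0,0,0,0,0,0,0,0,0,0,0,0,0,0,0,0,0,0,0,0,0,0,0,0,0,0,0,0,0,0,0]'
python3 -m inch '[0,0,0,-0.01,0,0,0,0,0,0,-0.03,0,0,0,0,0,0,-0.055,0,0,0,0,0,0,-0.085,0,0,0,0,0,0,-0.115,0,0,0,0,0,0,-0.14,0,0,0,0,0,0,-0.14,0,0,0,0,0,0,-0.14,0,0,0]'
python3 - <<'E'
from h import *
im=camera("top")
for n in("top","scene"):
    camera(n)
    for th in("sled","sled_fin","bridge","key_face"):print(n,th,[(np.round(d["location"],3).tolist(),round(float(d["p"]),2)) for d in mark_of(n,th)])
hsv=cv2.cvtColor(im,cv2.COLOR_RGB2HSV);m=cv2.inRange(hsv,(0,130,120),(8,255,255))|cv2.inRange(hsv,(172,130,120),(180,255,255));k,l,st,c=cv2.connectedComponentsWithStats(m)
for i in range(1,k):
    if st[i,4]>60:print(st[i],c[i],onz("top",c[i],.054))
print(goal((.438,-.325,.13),np.pi/2))
E
```

```text
clock: 41.6
position: [0.6757, -0.1567, 0.0299]
orientation: [-2.243, -2.198, 0.0]
ft_force: [0.5, 0.2, -0.2]
gripper_width: 0.995
clock: 42.27
position: [0.6776, -0.1572, 0.174]
orientation: [2.24, 2.196, 0.005]
ft_force: [-0.5, -1.0, -0.8]
gripper_width: 0.997
top sled [([0.672, -0.256, 0.048], 0.19)]
top sled_fin [([0.679, -0.152, 0.051], 0.48)]
top bridge [([0.67, -0.324, 0.003], 0.79)]
top key_face [([0.438, -0.325, 0.059], 0.6)]
scene sled []
scene sled_fin [([0.674, -0.152, 0.051], 0.65)]
scene bridge []
scene key_face []
[ 56 194  12  16  63] [ 60.74603175 201.06349206] [0.51074046 0.71067738 0.054     ]
[ 65 198  10  17  67] [ 70.31343284 206.47761194] [0.4967528  0.68451131 0.054     ]
[446 228  15  14 189] [453.38095238 234.22751323] [ 0.43770958 -0.32820099  0.054     ]
([-0.1731, -0.2342, 0.0396], [-0.0013, -0.0009, -0.02])
```

```bash
python3 -m inch '[255,0,-0.03,0,0,0,0,255,0,-0.07,0,0,0,-0.01,255,0,-0.11,0,0,0,-0.02,255,-0.01,-0.15,0,0,0,-0.02,255,-0.04,-0.185,0,0,0,-0.02,255,-0.075,-0.22,0,0,0,-0.02,255,-0.11,-0.234,0,0,0,-0.02,255,-0.14,-0.234,0,0,0,-0.02]' 40
python3 -m inch '[255,-0.015,0,0.01,0,0,0,255,-0.029,0,0.03,0,0,0,255,-0.029,0,0.05,0,0,0,255,-0.029,0,0.06,0,0,0,255,-0.029,0,0.06,0,0,0,255,-0.029,0,0.06,0,0,0,255,-0.029,0,0.06,0,0,0,255,-0.029,0,0.06,0,0,0]'
python3 -m inch '[255,0,0,0,0,0,0,255,0,0,0,0,0,0,255,0,0,0,0,0,0,255,0,0,0,0,0,0,255,0,0,0,0,0,0,255,0,0,0,0,0,0,255,0,0,0,0,0,0,255,0,0,0,0,0,0]'
python3 - <<'E'
from h import *
o=get_obs();print(o["position"],o["ft_force"],goal((.438,-.326,.062),np.pi/2))
im=camera("wrist");cv2.imwrite("pics/w12.png",im[...,::-1])
for n in("wrist","top"):
    im=camera(n);print([(np.round(d["location"],3).tolist(),round(float(d["p"]),2)) for d in mark_of(n,"key_face")])
E
```

```text
clock: 43.48
position: [0.4363, -0.2927, 0.1704]
orientation: [-2.22, -2.221, 0.001]
ft_force: [0.1, 0.4, 0.7]
gripper_width: -0.002
clock: 44.15
position: [0.4401, -0.3212, 0.1116]
orientation: [2.219, 2.221, 0.0]
ft_force: [0.5, -0.0, 0.3]
gripper_width: 0.0
clock: 44.82
position: [0.439, -0.3209, 0.1099]
orientation: [-2.221, -2.221, 0.0]
ft_force: [-0.2, 0.0, 0.5]
gripper_width: 0.002
[ 0.43902512 -0.32090034  0.10993534] [-0.15690914  0.03332919  0.50892493] ([-0.0051, -0.001, 0.0479], [-0.0008, -0.0008, 0.0])
[([0.438, -0.323, 0.055], 0.92)]
[([0.436, -0.325, 0.056], 0.64), ([0.679, -0.154, 0.052], 0.39)]
```

```bash
python3 -m inch '[255,-0.004,-0.001,0.012,0,0,0,255,-0.004,-0.001,0.024,0,0,0,255,-0.004,-0.001,0.036,0,0,0,255,-0.004,-0.001,0.045,0,0,0,255,-0.004,-0.001,0.051,0,0,0,255,-0.004,-0.001,0.051,0,0,0,255,-0.004,-0.001,0.051,0,0,0,255,-0.004,-0.001,0.051,0,0,0]'
python3 -m inch '[255,0,0,0,0,0,0,255,0,0,0,0,0,0,255,0,0,0,0,0,0,255,0,0,0,0,0,0,255,0,0,0,0,0,0,255,0,0,0,0,0,0,255,0,0,0,0,0,0,255,0,0,0,0,0,0]'
python3 -m inch '[255,0,0,0.001,0,0,0,255,0,0,0.002,0,0,0,255,0,0,0.003,0,0,0,255,0,0,0.004,0,0,0,255,0,0,0.005,0,0,0,255,0,0,0.006,0,0,0,255,0,0,0.006,0,0,0,255,0,0,0.006,0,0,0]'
```

```text
clock: 45.73
position: [0.4383, -0.3251, 0.0594]
orientation: [-2.221, -2.221, -0.0]
ft_force: [-0.0, -0.8, 0.7]
gripper_width: -0.0
clock: 46.4
position: [0.438, -0.3249, 0.059]
orientation: [-2.221, -2.221, -0.0]
ft_force: [-0.1, -0.4, -0.6]
gripper_width: -0.003
clock: 47.07
position: [0.438, -0.3248, 0.053]
orientation: [-2.221, -2.221, -0.0]
ft_force: [-0.9, 0.3, 1.4]
gripper_width: 0.004
```

```bash
cat > f.py <<'E'
from h import *
z=[];f=[]
for _ in range(3):
    o=get_obs();z.append(o["position"][2]);f.append(o["ft_force"]);camera("top")
print(np.mean(z).round(5),np.mean(f,0).round(2),[round(v[2],2) for v in f],[d["location"][1] for d in mark_of("top","sled_fin")][:1])
E
python3 -m inch '[255,0,0,0.0005,0,0,0,255,0,0,0.001,0,0,0,255,0,0,0.0015,0,0,0,255,0,0,0.002,0,0,0,255,0,0,0.0025,0,0,0,255,0,0,0.003,0,0,0,255,0,0,0.003,0,0,0,255,0,0,0.003,0,0,0]'; python3 f.py
python3 -m inch '[255,0,0,0.0005,0,0,0,255,0,0,0.001,0,0,0,255,0,0,0.001,0,0,0,255,0,0,0.001,0,0,0,255,0,0,0.001,0,0,0,255,0,0,0.001,0,0,0,255,0,0,0.001,0,0,0,255,0,0,0.001,0,0,0]'; python3 f.py
```

```text
clock: 47.73
position: [0.438, -0.3249, 0.05]
orientation: [-2.221, -2.221, -0.0]
ft_force: [-2.1, 0.3, 3.2]
gripper_width: -0.005
0.05003 [-1.53  0.52  3.08] [np.float64(3.21), np.float64(3.13), np.float64(2.91)] [-0.1569]
clock: 48.6
position: [0.4381, -0.3248, 0.049]
orientation: [-2.221, -2.221, -0.0]
ft_force: [-1.9, 1.1, 5.1]
gripper_width: 0.002
0.04905 [-1.48  1.08  4.79] [np.float64(5.14), np.float64(4.62), np.float64(4.6)] [-0.1511]
```

```bash
python3 -m inch '[255,0,0,0.0002,0,0,0,255,0,0,0.0002,0,0,0,255,0,0,0.0002,0,0,0,255,0,0,0.0002,0,0,0,255,0,0,0.0002,0,0,0,255,0,0,0.0002,0,0,0,255,0,0,0.0002,0,0,0,255,0,0,0.0002,0,0,0]'; python3 f.py
python3 -m inch '[255,0,0,0,0,0,0,255,0,0,0,0,0,0,255,0,0,0,0,0,0,255,0,0,0,0,0,0,255,0,0,0,0,0,0,255,0,0,0,0,0,0,255,0,0,0,0,0,0,255,0,0,0,0,0,0]'; python3 f.py
```

```text
clock: 49.47
position: [0.4381, -0.3249, 0.049]
orientation: [-2.221, -2.221, -0.0]
ft_force: [-2.0, 1.6, 6.9]
gripper_width: -0.006
0.04901 [-1.78  2.21  7.04] [np.float64(6.89), np.float64(7.29), np.float64(6.94)] [-0.1535]
clock: 50.33
position: [0.4381, -0.3249, 0.049]
orientation: [-2.221, -2.221, -0.0]
ft_force: [-2.7, 1.2, 8.0]
gripper_width: 0.002
0.049 [-2.41  1.76  7.35] [np.float64(8.04), np.float64(6.52), np.float64(7.49)] [-0.1521]
```

```bash
python3 -m inch '[255,0,0,-0.0001,0,0,0,255,0,0,-0.0001,0,0,0,255,0,0,-0.0001,0,0,0,255,0,0,-0.0001,0,0,0,255,0,0,-0.0001,0,0,0,255,0,0,-0.0001,0,0,0,255,0,0,-0.0001,0,0,0,255,0,0,-0.0001,0,0,0]'; python3 f.py
python3 -m inch '[255,0,0,0.001,0,0,0,255,0,0,0.002,0,0,0,255,0,0,0.003,0,0,0,255,0,0,0.004,0,0,0,255,0,0,0.0045,0,0,0,255,0,0,0.0047,0,0,0,255,0,0,0.0047,0,0,0,255,0,0,0.0047,0,0,0]'; python3 f.py
```

```text
clock: 51.2
position: [0.4381, -0.3249, 0.049]
orientation: [-2.221, -2.221, -0.0]
ft_force: [-1.6, 1.9, 5.7]
gripper_width: 0.002
0.04902 [-1.8   1.69  6.26] [np.float64(5.7), np.float64(6.55), np.float64(6.55)] [-0.1508]
clock: 52.07
position: [0.4382, -0.325, 0.0449]
orientation: [-2.221, -2.221, -0.0]
ft_force: [-4.1, 3.8, 10.3]
gripper_width: -0.002
0.0449 [-4.07  3.48 10.37] [np.float64(10.32), np.float64(10.11), np.float64(10.68)] [-0.156]
```

```bash
python3 -m inch '[255,0,0,0.0003,0,0,0,255,0,0,0.0006,0,0,0,255,0,0,0.0008,0,0,0,255,0,0,0.0008,0,0,0,255,0,0,0.0008,0,0,0,255,0,0,0.0008,0,0,0,255,0,0,0.0008,0,0,0,255,0,0,0.0008,0,0,0]'; python3 f.py
```

```text
clock: 52.93
position: [0.4382, -0.325, 0.0447]
orientation: [-2.221, -2.221, -0.0]
ft_force: [-5.9, 4.9, 16.6]
gripper_width: 0.001
0.04474 [-6.23  5.32 16.79] [np.float64(16.59), np.float64(16.45), np.float64(17.32)] [-0.155]
```

```bash
python3 -m inch '[255,0,0,-0.003,0,0,0,255,0,0,-0.008,0,0,0,255,0,0,-0.018,0,0,0,255,0,0,-0.04,0,0,0,255,0,0,-0.07,0,0,0,255,0,0,-0.1,0,0,0,255,0,0,-0.13,0,0,0,255,0.02,0,-0.13,0,0,0]'
python3 -m inch '[0,0.03,0,0,0,0,0,0,0.06,0,0,0,0,0,0,0.1,0.01,0,0,0,0,0,0.14,0.03,0,0,0,0.01,0,0.15,0.06,0,0,0,0.02,0,0.15,0.1,0,0,0,0.02,0,0.15,0.14,0,0,0,0.02,0,0.15,0.17,0,0,0,0.02]'
python3 -m inch '[0,0,0.035,0,0,0,0,0,0,0.06,0,0,0,0,0,0,0.067,0,0,0,0,0,0,0.067,0,0,0,0,0,0,0.067,0,0,0,0,0,0,0.067,0,0,0,0,0,0,0.067,0,0,0,0,0,0,0.067,0,0,0,0]'
python3 - <<'E'
from h import *
o=get_obs();print(o["position"],o["ft_force"],goal((.676,-.155,.031),np.pi/2-.02))
for n in("top","wrist"):
    im=camera(n);cv2.imwrite(f"pics/{n}13.png",im[...,::-1])
    for th in("sled_fin","key_face","bell_1_mid","sled"):print(n,th,[(np.round(d["location"],3).tolist(),round(float(d["p"]),2)) for d in mark_of(n,th)])
E
```

```text
clock: 53.8
position: [0.4408, -0.3095, 0.1812]
orientation: [2.216, 2.212, -0.0]
ft_force: [2.0, -1.1, 0.9]
gripper_width: -0.002
clock: 54.47
position: [0.6107, -0.154, 0.1734]
orientation: [2.242, 2.201, 0.001]
ft_force: [0.4, -1.4, -0.1]
gripper_width: 1.003
clock: 55.13
position: [0.6744, -0.1565, 0.1739]
orientation: [-2.244, -2.198, -0.0]
ft_force: [0.7, 0.6, -0.2]
gripper_width: 1.003
[ 0.67436377 -0.15650288  0.1738938 ] [ 0.69046671  0.63586283 -0.1601711 ] ([0.0015, 0.0017, 0.1429], [-0.0004, -0.0005, -0.0004])
top sled_fin [([0.676, -0.154, 0.054], 0.58)]
top key_face [([0.438, -0.326, 0.056], 0.6)]
top bell_1_mid [([0.671, -0.257, 0.049], 0.47)]
top sled []
wrist sled_fin [([0.68, -0.155, 0.051], 0.89)]
wrist key_face []
wrist bell_1_mid [([0.673, -0.261, 0.048], 0.57), ([0.478, -0.052, 0.003], 0.57)]
wrist sled []
```

```bash
python3 -m inch '[0,0.002,0.002,0.03,0,0,0,0,0.002,0.002,0.06,0,0,0,0,0.002,0.002,0.09,0,0,0,0,0.002,0.002,0.115,0,0,0,0,0.002,0.002,0.135,0,0,0,0,0.002,0.002,0.143,0,0,0,0,0.002,0.002,0.143,0,0,0,0,0.002,0.002,0.143,0,0,0]'
python3 -m inch '[255,0,0,0,0,0,0,255,0,0,0,0,0,0,255,0,0,0,0,0,0,255,0,0,0,0,0,0,255,0,0,0,0,0,0,255,0,0,0,0,0,0,255,0,0,0,0,0,0,255,0,0,0,0,0,0]' 50
python3 -m inch '[255,0.001,0,0,0,0,0,255,0.004,0,0,0,0,0,255,0.009,0,0,0,0,0,255,0.015,0,0,0,0,0,255,0.021,0,0,0,0,0,255,0.027,0,0,0,0,0,255,0.032,0,0,0,0,0,255,0.036,0,0,0,0,0]'
```

```text
clock: 56.3
position: [0.6772, -0.1543, 0.0308]
orientation: [-2.243, -2.198, -0.0]
ft_force: [-0.8, -0.3, 1.2]
gripper_width: 0.997
clock: 56.97
position: [0.6771, -0.1542, 0.0308]
orientation: [-2.243, -2.198, -0.0]
ft_force: [-2.0, 0.6, 5.5]
gripper_width: 0.135
clock: 57.63
position: [0.678, -0.1194, 0.0306]
orientation: [2.243, 2.198, -0.001]
ft_force: [-0.0, -6.2, 2.3]
gripper_width: 0.138
```

```bash
python3 -m inch '[255,0.005,0,0,0,0,0,255,0.012,0,0,0,0,0,255,0.019,0,0,0,0,0,255,0.026,0,0,0,0,0,255,0.033,0,0,0,0,0,255,0.04,0,0,0,0,0,255,0.047,0,0,0,0,0,255,0.054,0,0,0,0,0]'
python3 -m inch '[255,0.007,0,0,0,0,0,255,0.014,0,0,0,0,0,255,0.021,0,0,0,0,0,255,0.028,0,0,0,0,0,255,0.035,0,0,0,0,0,255,0.042,0,0,0,0,0,255,0.049,0,0,0,0,0,255,0.056,0,0,0,0,0]'
python3 -m inch '[255,0.007,0,0,0,0,0,255,0.014,0,0,0,0,0,255,0.021,0,0,0,0,0,255,0.028,0,0,0,0,0,255,0.035,0,0,0,0,0,255,0.042,0,0,0,0,0,255,0.049,0,0,0,0,0,255,0.056,0,0,0,0,0]'
python3 -m inch '[255,0.007,0,0,0,0,0,255,0.014,0,0,0,0,0,255,0.021,0,0,0,0,0,255,0.028,0,0,0,0,0,255,0.035,0,0,0,0,0,255,0.04,0,0,0,0,0,255,0.044,0,0,0,0,0,255,0.046,0,0,0,0,0]'
python3 -m inch '[255,0,0,0,0,0,0,255,0,0,0,0,0,0,0,0,0,0,0,0,0,0,0,0,0,0,0,0,0,0,0,0,0,0,0,0,0,0,0,0,0,0,0,0,0,0,0,0,0,0,0,0,0,0,0,0]'
```

```text
clock: 58.3
position: [0.6792, -0.0655, 0.0307]
orientation: [2.243, 2.198, -0.001]
ft_force: [0.1, -6.9, 2.8]
gripper_width: 0.134
clock: 58.97
position: [0.6803, -0.0095, 0.0306]
orientation: [2.243, 2.198, -0.001]
ft_force: [0.1, -6.8, 2.1]
gripper_width: 0.132
clock: 59.63
position: [0.6814, 0.0465, 0.0306]
orientation: [2.243, 2.198, -0.001]
ft_force: [0.2, -6.6, 2.1]
gripper_width: 0.134
clock: 60.3
position: [0.6823, 0.0929, 0.0306]
orientation: [2.243, 2.199, -0.001]
ft_force: [0.2, -6.4, 2.4]
gripper_width: 0.137
clock: 60.97
position: [0.6818, 0.0939, 0.0303]
orientation: [-2.242, -2.198, 0.0]
ft_force: [-0.8, -0.4, 1.0]
gripper_width: 0.961
```

```bash
python3 -m inch '[0,0,0,-0.01,0,0,0,0,0,0,-0.03,0,0,0,0,0,0,-0.06,0,0,0,0,0,0,-0.095,0,0,0,0,0,0,-0.13,0,0,0,0,0,0,-0.16,0,0,0,0,0,0,-0.17,0,0,0,0,0,0,-0.17,0,0,0]'
python3 -m inch '[0,-0.03,0,0,0,0,0,0,-0.065,0,0,0,0,0,0,-0.1,0,0,0,0,0,0,-0.135,0,0,0,0,0,0,-0.17,0,0,0,0,0,0,-0.205,-0.003,0,0,0,0,0,-0.24,-0.005,0,0,0,0,0,-0.25,-0.006,0,0,0,0]'
python3 -m inch '[0,0,0,0,0,0,0,0,0,0,0,0,0,0,0,0,0,0,0,0,0,0,0,0,0,0,0,0,0,0,0,0,0,0,0,0,0,0,0,0,0,0,0,0,0,0,0,0,0,0,0,0,0,0,0,0]'
python3 bells.py w14.png 68.0,-1.5 67.7,-13.9
python3 - <<'E'
from h import *
o=get_obs();print(o["position"],goal((.677,-.138,.14),np.pi/2-.02))
print([(np.round(d["location"],3).tolist(),round(float(d["p"]),2)) for n in("wrist","top") if camera(n) is not None for d in mark_of(n,"done_mat_top")])
E
```

```text
clock: 61.63
position: [0.6846, 0.0938, 0.2066]
orientation: [2.24, 2.196, 0.01]
ft_force: [-0.0, -0.3, -0.4]
gripper_width: 0.997
clock: 62.3
position: [0.6691, -0.1614, 0.1977]
orientation: [-2.246, -2.193, 0.005]
ft_force: [-0.4, 0.2, 0.8]
gripper_width: 0.997
clock: 62.97
position: [0.6713, -0.1557, 0.2004]
orientation: [-2.242, -2.199, -0.0]
ft_force: [1.0, 0.8, -0.5]
gripper_width: 0.999
bell [67.87 -1.55] 146 2958.0
bell [ 67.7 -13.7] 136 2961.0
sled [([0.674, -0.072, 0.001], 0.97)]
sled_fin []
sled_place1 [([0.676, -0.079, 0.007], 0.81)]
bridge_mouth []
[ 0.67108967 -0.15625901  0.20035493] ([0.0183, 0.0056, 0.0604], [-0.0007, -0.0007, 0.0])
[([0.476, -0.052, 0.004], 0.67), ([0.471, -0.049, 0.005], 0.92), ([0.681, -0.077, 0.004], 0.5)]
```

View pics/w14.png

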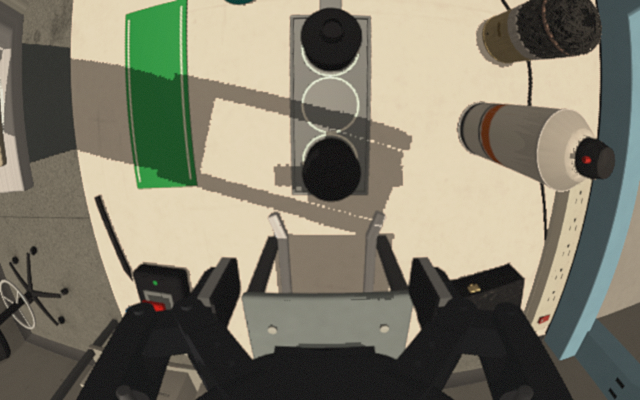

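```bash
python3 -m inch '[0,0.01,0.003,0,0,0,0,0,0.0185,0.0055,0,0,0,0,0,0.0185,0.0055,0.02,0,0,0,0,0.0185,0.0055,0.04,0,0,0,0,0.0185,0.0055,0.06,0,0,0,0,0.0185,0.0055,0.06,0,0,0,0,0.0185,0.0055,0.06,0,0,0,0,0.0185,0.0055,0.06,0,0,0]'
python3 - <<'E'
from h import *
print(goal((.677,-.1375,.038),np.pi/2-.02))
E
```

```text
clock: 64.08
position: [0.6776, -0.1374, 0.1416]
orientation: [-2.243, -2.2, -0.001]
ft_force: [0.3, -0.3, 0.0]
gripper_width: 1.0
([-0.0002, -0.0007, 0.1036], [0.0005, -0.0005, 0.0006])
```

```bash
python3 -m inch '[0,0,-0.0005,0.025,0,0,0,0,0,-0.0005,0.05,0,0,0,0,0,-0.0005,0.075,0,0,0,0,0,-0.0005,0.095,0,0,0,0,0,-0.0005,0.103,0,0,0,0,0,-0.0005,0.103,0,0,0,0,0,-0.0005,0.103,0,0,0,0,0,-0.0005,0.103,0,0,0]'
python3 -m inch '[255,0,0,0,0,0,0,255,0,0,0,0,0,0,255,0,0,0,0,0,0,255,0,0,0,0,0,0,255,0,0,0,0,0,0,255,0,0,0,0,0,0,255,0,0,0,0,0,0,255,0,0,0,0,0,0]' 40
python3 -m inch '[255,0,0,-0.01,0,0,0,255,0,0,-0.03,0,0,0,255,0,0,-0.055,0,0,0,255,0,0,-0.085,0,0,0,255,0,0,-0.115,0,0,0,255,0,0,-0.12,0,0,0,255,0,0,-0.12,0,0,0,255,0,0,-0.12,0,0,0]'
python3 - <<'E'
from h import *
print(goal((.470,-.105,.16),np.pi/2-.02))
E
```

```text
clock: 64.75
position: [0.6782, -0.1382, 0.0402]
orientation: [2.242, 2.197, 0.003]
ft_force: [-0.2, 0.1, 0.4]
gripper_width: 1.0
clock: 65.42
position: [0.6774, -0.138, 0.0391]
orientation: [2.243, 2.198, 0.002]
ft_force: [-0.5, -1.5, 6.4]
gripper_width: 0.605
clock: 66.08
position: [0.6763, -0.1378, 0.1572]
orientation: [-2.243, -2.198, -0.0]
ft_force: [0.1, 0.5, -1.5]
gripper_width: 0.607
([0.0286, -0.2069, -0.0027], [-0.0006, -0.0007, 0.0])
```

```bash
python3 -m inch '[255,0.002,-0.015,0,0,0,0,255,0.006,-0.04,0,0,0,0,255,0.01,-0.07,0,0,0,0,255,0.015,-0.1,0,0,0,0,255,0.019,-0.13,0,0,0,0,255,0.023,-0.16,0,0,0,0,255,0.027,-0.19,0,0,0,0,255,0.0285,-0.206,0,0,0,0]'
python3 -m inch '[255,0,0,0,0,0,0,255,0,0,0.02,0,0,0,255,0,0,0.04,0,0,0,255,0,0,0.06,0,0,0,255,0,0,0.08,0,0,0,255,0,0,0.095,0,0,0,255,0,0,0.1,0,0,0,255,0,0,0.1,0,0,0]'
python3 -m inch '[255,0,0,0,0,0,0,255,0,0,0,0,0,0,255,0,0,0,0,0,0,255,0,0,0,0,0,0,255,0,0,0,0,0,0,255,0,0,0,0,0,0,255,0,0,0,0,0,0,255,0,0,0,0,0,0]'
python3 -c "
from h import *
print(goal((.470,-.105,.0375),np.pi/2-.02))"
```

```text
clock: 66.75
position: [0.4665, -0.1039, 0.1541]
orientation: [-2.239, -2.195, 0.005]
ft_force: [-0.8, 0.1, -1.9]
gripper_width: 0.599
clock: 67.42
position: [0.4687, -0.1043, 0.0544]
orientation: [-2.239, -2.195, 0.004]
ft_force: [-0.4, 0.1, -0.6]
gripper_width: 0.604
clock: 68.08
position: [0.4711, -0.1051, 0.0577]
orientation: [-2.243, -2.199, -0.0]
ft_force: [0.5, -0.1, -0.9]
gripper_width: 0.605
([0.0001, -0.001, 0.0202], [-0.0004, -0.0006, 0.0001])
```

```bash
python3 -m inch '[255,0,-0.001,0.005,0,0,0,255,0,-0.001,0.01,0,0,0,255,0,-0.001,0.015,0,0,0,255,0,-0.001,0.018,0,0,0,255,0,-0.001,0.02,0,0,0,255,0,-0.001,0.0205,0,0,0,255,0,-0.001,0.0205,0,0,0,255,0,-0.001,0.0205,0,0,0]'
python3 -m inch '[0,0,0,0,0,0,0,0,0,0,0,0,0,0,0,0,0,0,0,0,0,0,0,0,0,0,0,0,0,0,0,0,0,0,0,0,0,0,0,0,0,0,0,0,0,0,0,0,0,0,0,0,0,0,0,0]'
python3 -m inch '[0,0,0,-0.01,0,0,0,0,0,0,-0.03,0,0,0,0,0,0,-0.06,0,0,0,0,0,0,-0.095,0,0,0,0,0,0,-0.13,0,0,0,0,0,0,-0.14,0,0,0,0,0,0,-0.14,0,0,0,0,0,0,-0.14,0,0,0]'
python3 -c "
from h import *
print(goal((.6785,-.0155,.16),np.pi/2-.02))"
```

```text
clock: 68.75
position: [0.4698, -0.105, 0.037]
orientation: [-2.242, -2.198, 0.0]
ft_force: [-2.1, 0.4, 2.2]
gripper_width: 0.602
clock: 69.42
position: [0.47, -0.1051, 0.037]
orientation: [-2.243, -2.199, -0.0]
ft_force: [-0.6, 1.3, -0.4]
gripper_width: 0.997
clock: 70.08
position: [0.4706, -0.1054, 0.178]
orientation: [2.243, 2.199, 0.002]
ft_force: [0.1, 0.3, -0.2]
gripper_width: 1.003
([0.094, 0.2061, 0.0183], [0.0014, -0.0, 0.0001])
```

```bash
python3 -m inch '[0,0.015,0.034,0,0,0,0,0,0.03,0.068,0,0,0,0,0,0.046,0.1,0,0,0,0,0,0.062,0.135,0,0,0,0,0,0.078,0.17,0,0,0,0,0,0.09,0.2,0,0,0,0,0,0.094,0.206,0,0,0,0,0,0.094,0.206,0,0,0,0]'
python3 -m inch '[0,0,0,0,0,0,0,0,0,0,0,0,0,0,0,0,0,0,0,0,0,0,0,0,0,0,0.02,0,0,0,0,0,0,0.04,0,0,0,0,0,0,0.04,0,0,0,0,0,0,0.04,0,0,0,0,0,0,0.04,0,0,0]'
python3 bells.py w15.png 67.85,-1.55
python3 -c "
from h import *
camera('top');print(mark_of('top','sled'),mark_of('top','bell_1_mid'))
print(goal((.6785,-.0155,.039),np.pi/2-.02))"
```

```text
clock: 70.75
position: [0.6776, -0.0139, 0.1731]
orientation: [-2.238, -2.198, 0.005]
ft_force: [-1.2, -0.6, -0.9]
gripper_width: 0.996
bell [67.94 -0.98] 231 3599.0
sled [([0.676, -0.076, 0.002], 0.84)]
sled_fin [([0.684, 0.098, 0.051], 0.79)]
sled_place1 [([0.678, -0.142, 0.002], 0.9), ([0.68, -0.079, 0.007], 0.88), ([0.683, 0.093, 0.054], 0.37)]
bridge_mouth []
[{'location': [0.6796, -0.0791, -0.0009], 'p': 0.78}] [{'location': [0.6781, -0.0136, 0.05], 'p': 0.45}]
([0.0004, 0.0011, 0.1386], [0.0001, -0.0006, -0.0007])invalid input at $: expected a multiple of 7 numbers
```

```bash
python3 -m inch '[0,0.001,0.001,0.025,0,0,0,0,0.001,0.001,0.05,0,0,0,0,0.001,0.001,0.075,0,0,0,0,0.001,0.001,0.1,0,0,0,0,0.001,0.001,0.12,0,0,0,0,0.001,0.001,0.138,0,0,0,0,0.001,0.001,0.138,0,0,0,0,0.001,0.001,0.138,0,0,0]'
python3 -m inch '[255,0,0,0,0,0,0,255,0,0,0,0,0,0,255,0,0,0,0,0,0,255,0,0,0,0,0,0,255,0,0,0,0,0,0,255,0,0,0,0,0,0,255,0,0,0,0,0,0,255,0,0,0,0,0,0]' 40
python3 -m inch '[255,0,0,-0.01,0,0,0,255,0,0,-0.03,0,0,0,255,0,0,-0.055,0,0,0,255,0,0,-0.085,0,0,0,255,0,0,-0.115,0,0,0,255,0,0,-0.12,0,0,0,255,0,0,-0.12,0,0,0,255,0,0,-0.12,0,0,0]'
python3 - <<'E'
from h import *
print(goal((.470,.005,.16),np.pi/2-.02))
E
```

```text
clock: 71.82
position: [0.6776, -0.0144, 0.0381]
orientation: [-2.242, -2.197, 0.002]
ft_force: [0.2, 0.1, 0.4]
gripper_width: 1.0
clock: 72.48
position: [0.6804, -0.0145, 0.0417]
orientation: [2.242, 2.198, 0.004]
ft_force: [-1.8, -0.7, 6.7]
gripper_width: 0.612
clock: 73.15
position: [0.679, -0.0143, 0.1592]
orientation: [-2.243, -2.199, -0.001]
ft_force: [-0.5, -0.1, -2.3]
gripper_width: 0.605
([0.0152, -0.2093, -0.0008], [0.0001, -0.0006, 0.0001])
```

```bash
python3 -m inch '[255,0.001,-0.015,0,0,0,0,255,0.003,-0.04,0,0,0,0,255,0.005,-0.07,0,0,0,0,255,0.008,-0.1,0,0,0,0,255,0.01,-0.13,0,0,0,0,255,0.012,-0.16,0,0,0,0,255,0.014,-0.19,0,0,0,0,255,0.015,-0.209,0,0,0,0]'
python3 -m inch '[255,0,0,0,0,0,0,255,0,0,0.02,0,0,0,255,0,0,0.04,0,0,0,255,0,0,0.06,0,0,0,255,0,0,0.08,0,0,0,255,0,0,0.095,0,0,0,255,0,0,0.1,0,0,0,255,0,0,0.1,0,0,0]'
python3 -m inch '[255,0,0,0,0,0,0,255,0,0,0,0,0,0,255,0,0,0,0,0,0,255,0,0,0,0,0,0,255,0,0,0,0,0,0,255,0,0,0,0,0,0,255,0,0,0,0,0,0,255,0,0,0,0,0,0]'
python3 -c "
from h import *
print(goal((.470,.005,.0385),np.pi/2-.02))"
```

```text
clock: 73.82
position: [0.4661, 0.0054, 0.156]
orientation: [-2.239, -2.196, 0.006]
ft_force: [-0.2, 0.3, 0.1]
gripper_width: 0.611
clock: 74.48
position: [0.4679, 0.0051, 0.0562]
orientation: [-2.24, -2.195, 0.006]
ft_force: [-0.5, 0.4, -1.8]
gripper_width: 0.61
clock: 75.15
position: [0.4702, 0.0049, 0.0592]
orientation: [-2.243, -2.199, -0.0]
ft_force: [0.1, -0.2, -1.2]
gripper_width: 0.611
([0.0001, -0.0002, 0.0207], [-0.0005, -0.0007, 0.0001])
```

```bash
python3 -m inch '[255,0,0,0.005,0,0,0,255,0,0,0.01,0,0,0,255,0,0,0.015,0,0,0,255,0,0,0.018,0,0,0,255,0,0,0.0195,0,0,0,255,0,0,0.0205,0,0,0,255,0,0,0.0205,0,0,0,255,0,0,0.0205,0,0,0]'
python3 -m inch '[255,0,0,0.0005,0,0,0,255,0,0,0.001,0,0,0,255,0,0,0.001,0,0,0,255,0,0,0.001,0,0,0,255,0,0,0.001,0,0,0,255,0,0,0.001,0,0,0,255,0,0,0.001,0,0,0,255,0,0,0.001,0,0,0]'
```

```text
clock: 75.82
position: [0.4696, 0.005, 0.0397]
orientation: [-2.242, -2.198, 0.002]
ft_force: [-11.8, 0.9, 20.2]
gripper_width: 0.611
clock: 76.48
position: [0.4697, 0.005, 0.0396]
orientation: [-2.241, -2.198, 0.002]
ft_force: [-17.6, 0.9, 30.6]
gripper_width: 0.615
```

```bash
python3 -m inch '[255,0,0,-0.0005,0,0,0,255,0,0,-0.001,0,0,0,255,0,0,-0.0015,0,0,0,255,0,0,-0.002,0,0,0,255,0,0,-0.002,0,0,0,255,0,0,-0.002,0,0,0,255,0,0,-0.002,0,0,0,255,0,0,-0.002,0,0,0]'
python3 -m inch '[0,0,0,0,0,0,0,0,0,0,0,0,0,0,0,0,0,0,0,0,0,0,0,0,0,0,0,0,0,0,0,0,0,0,0,0,0,0,0,0,0,0,0,0,0,0,0,0,0,0,0,0,0,0,0,0]'
python3 -m inch '[0,0,0,-0.01,0,0,0,0,0,0,-0.03,0,0,0,0,0,0,-0.06,0,0,0,0,0,0,-0.095,0,0,0,0,0,0,-0.13,0,0,0,0,0,0,-0.16,0,0,0,0,0,0,-0.18,0,0,0,0,0,0,-0.18,0,0,0]'
python3 -m inch '[0,-0.03,0,0,0,0,0,0,-0.065,0,0,0,0,0,0,-0.1,0,0,0,0,0,0,-0.13,0,0,0,0,0,0,-0.16,0,0,0,0,0,0,-0.18,0,0,0,0,0,0,-0.18,0,0,0,0,0,0,-0.18,0,0,0,0,0]'
python3 - <<'E'
from h import *
o=get_obs();print(o["position"])
im=camera("wrist");cv2.imwrite("pics/w16.png",im[...,::-1])
for n in("wrist","top"):
    im=camera(n);cv2.imwrite(f"pics/{n}16.png",im[...,::-1])
    for th in("bell_1_mid","sled","key_face","done_mat_top","yellow_tape_mid","red_bottle_mid"):print(n,th,[(np.round(d["location"],3).tolist(),round(float(d["p"]),2)) for d in mark_of(n,th)])
E
```

```text
clock: 77.15
position: [0.4699, 0.005, 0.0397]
orientation: [-2.242, -2.198, 0.001]
ft_force: [-4.3, 0.5, 6.4]
gripper_width: 0.614
clock: 77.82
position: [0.4702, 0.0049, 0.0396]
orientation: [-2.243, -2.198, -0.0]
ft_force: [-0.4, 0.4, 2.0]
gripper_width: 1.002
clock: 78.48
position: [0.4731, 0.0045, 0.2264]
orientation: [2.239, 2.195, 0.01]
ft_force: [0.6, -0.0, 0.0]
gripper_width: 1.0
clock: 79.15
position: [0.4662, -0.1759, 0.2193]
orientation: [-2.245, -2.195, 0.0]
ft_force: [0.3, 0.3, -0.0]
gripper_width: 0.999
[ 0.46623138 -0.17587999  0.21930857]
wrist bell_1_mid [([0.472, 0.0, 0.05], 0.93)]
wrist sled [([0.676, -0.075, 0.0], 0.75)]
wrist key_face [([0.438, -0.324, 0.054], 0.57)]
wrist done_mat_top [([0.477, -0.052, 0.003], 0.68)]
wrist yellow_tape_mid []
wrist red_bottle_mid []
top bell_1_mid [([0.468, 0.008, 0.048], 0.61)]
top sled [([0.681, -0.076, 0.0], 0.69)]
top key_face [([0.437, -0.327, 0.057], 0.56), ([0.47, 0.009, 0.048], 0.45), ([0.682, -0.017, 0.003], 0.31)]
top done_mat_top [([0.47, -0.051, 0.005], 0.67), ([0.68, -0.018, 0.005], 0.23)]
top yellow_tape_mid []
top red_bottle_mid [([0.456, 0.431, 0.041], 0.66)]
```

View pics/w16.png

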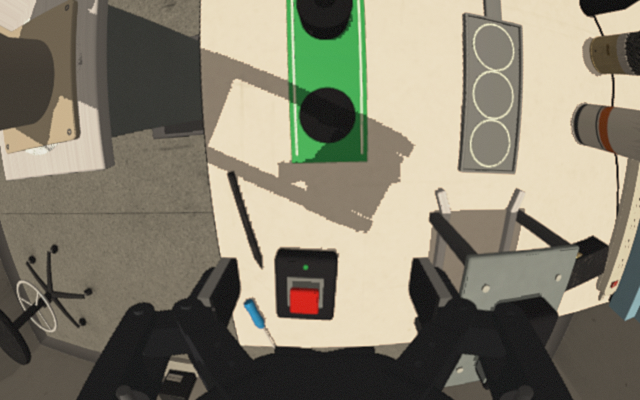

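```bash
python3 -c "
from bench import *
print(sign_off())"
```

```text
the job is handed in; nothing more can be done
None
```

I handed the job in after about 79 s of robot time. `sign_off()` gives no verdict, so the results below are from my own checks.

**What I did**
- **Loading:** I found two black housings and stood them on the sled's end ring marks.
- **Sliding in:** I pushed the sled by its fin until it met the end stop. The push force rose from about 8 N to 16 N with no further travel.
- **First click:** I held the key at the click for over 2 s at 5–8 N, with the tip steady at z = 0.049.
- **Picture:** I pressed the key down to its bottom (z ≈ 0.0447, about 17 N) and let go.
- **Unloading:** I drew the sled back out, stood both housings on the green mat and let go.

**Last checks**
- **Housings:** The last wrist picture shows both upright on the mat, at about (0.470, -0.105) and (0.470, 0.005), with the gripper open and away from everything.
- **Sled:** It is empty, at y ≈ -0.076, with its end about 20 mm clear of the rails.
- **Key box:** It has not moved, and its light shows green.
- **Bystanders:** The red bottle was found where it started. The network did not find the yellow tape roll in the last pictures. The robot never touched it, but I did not check its final position.

**Things that went wrong or remain uncertain**
- **Mistyped row:** One release call was refused, so the second housing was let go while the gripper was already lifting. It landed about 9 mm off its ring, still upright, and I re-gripped and centred it before sliding the sled.
- **Hard set-down:** The last housing went onto the mat with about 30 N for a moment. I backed off before opening the gripper.
- **Possible third housing:** A third black bottle stands farther back, about 0.97 m from the base. I judged it to be clutter: its body measured about 57 mm tall instead of 69, its neck was thinner, and it is beyond tool-down reach.

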